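# Bag the right stand base

## Task

Three smoke-grey hexagonal stand bases of different sizes lie on the light pad; the kit being packed takes the middle-sized one, 80 mm across its flats. Without lifting it in the fingers, sweep it off the pad into the aluminium parts scoop, carry it to the bagging machine, push the hopper's spring flap in with the scoop's open end and, with the scoop holding the flap up, tip the base in. Let the flap close and set the scoop down level on the table; leave the other two bases and everything else where they are.

Things in the scene. Friction and masses are not known exactly. Their poses are not given: they have to be found in the camera images.
- base_mid: The base to pack: smoke-grey acrylic hexagonal plate, 80 mm across flats (92 mm over corners), 12 mm thick, about 50 g, slippery (friction about 0.3). Lies flat on the light pad. Origin at the centre of its underside, z up; x is square to one of its flats.
- base_small: Look-alike, 64 mm across flats (74 mm over corners), 12 mm thick. Not wanted; leave it. Origin at the centre of its underside.
- base_large: Look-alike, 96 mm across flats (111 mm over corners), 12 mm thick. Not wanted; leave it. Origin at the centre of its underside.
- pad: Fixed light pad: white slab in a thin black frame, 240 mm (x) by 380 mm (y), top 16 mm above the table. Origin at the centre of its underside; +x away from the robot: its front edge is at x = -120 mm. The three bases lie in a row about 60 mm behind that edge, 125 mm apart, in any order; a trapezoid base and a runner lie near x = +60 mm, 25 mm or more of clear pad between.
- scoop: Loose aluminium parts scoop, 0.22 kg, standing on the table in front of the pad. Flat pan 160 mm long (x) by 122 mm wide (y), floor 3 mm thick, side walls 3 mm thick and 24 mm high, rear wall 34 mm; open at the front end, +x (x = +80 mm). Inside width 116 mm. Origin at the centre of its underside, z up.
- scoop_grip (a point): Point to grip on the scoop's black handle bar: bar 14 mm thick (along scoop y), 24 mm high, 65 mm long (along scoop x), cantilevered forward over the rear of the pan from a post at the rear wall. This point is at scoop x = -47 mm, y = 0, 58 mm above the scoop's underside; the bar runs from x = -80 to -15 mm and from 46 to 70 mm up, with nothing under it but the pan. Axes as the scoop.
- scoop_lip (a point): Middle of the scoop's open front edge, at its underside: scoop x = +80 mm, y = 0, z = 0. Axes as the scoop.
- bagger: Fixed grey table-top bagging machine, feed hopper in front. Origin on the table under the middle of the hopper's front face; +x points into the hopper, y across. Opening in that face: 160 mm wide, from the sill at 52 mm to 136 mm above the table, shut by the flap. Hopper 200 mm deep, top (clear window) at 153 mm, chute sloping down to the back; behind it a housing 230 mm high.
- flap (a joint): Spring flap of the hopper: aluminium, 152 mm wide, 82 mm high, hinged along its upper edge 139 mm above the table, 8 mm behind the front face. 0 = shut, grows as its lower edge swings inward, to 1.35 rad. 1 N on its lower edge starts it, about 3 N holds it half open; it springs shut when freed.
- trapezoid: Bystander: flat smoke-grey trapezoid base, about 46 by 40 mm, 12 mm high, at the back of the light pad. Leave it. Origin under its centre.
- runner: Bystander: black plastic runner frame, 50 by 110 mm, 6 mm thick, at the back of the light pad. Leave it. Origin under its centre.
- stand_arm: Bystander: smoke-grey support tube with three square joint blocks, 198 mm long, 20 mm high, lying on the table between the scoop and the bagging machine. Leave it. Origin under its centre.
- nippers: Bystander: steel side nippers with black grips, about 125 mm long, lying on the table at the left. Leave it. Origin under its centre.
- cement: Bystander: glass jar with a white cap, 44 mm across, 75 mm high, left of the pad. Leave it. Origin under its centre.
- paint_a: Bystander: small glass paint jar with a black cap, 36 mm across, 50 mm high, left of the pad. Leave it. Origin under its centre.
- paint_b: Bystander: a second small paint jar, the same. Leave it. Origin under its centre.
- tweezers: Bystander: steel tweezers, 130 mm long, lying near the right of the table. Leave it. Origin under its centre.
Things that resemble listed ones, but are neither listed nor needed, are in the scene too. What is shaped like the base_mid but blue or brown is not meant.

How it is judged:
By the outcome, as a careful person would: the job done as asked, in the order asked, and still so for the second after the job is handed in, with the robot touching nothing.
It also fails if it takes over 72 s, if anything falls off the work surface, if the arm or the gripper's body presses on something with over 40 N, if the wrist force passes 120 N, or if a joint passes its speed limit or range.

## Robot

A 7-joint arm with a two-finger parallel gripper is mounted at the origin on the work surface. World frame = base frame: x ahead of the robot, y to its left, z up, the work surface at z = 0. Lengths are in m, angles in rad, forces in N, time in s.
With the tool pointing down it reaches from about 0.425 to 0.875 m from the base axis. Payload 4.7 kg.
Tool frame: the origin (TCP) lies midway between the tips of the shut fingers; the grasp point (between the pads) lies 19 mm behind it; z points along the fingers, y is the direction in which the jaws open and shut (so a half turn about z gives the same grasp; the last joint's range is limited). The gripper opens to 87 mm and grips with 3 to 60 N. Pads are 19 mm wide; open, the fingers measure 117 mm over their backs; the gripper's body (75 mm by 190 mm) begins 51 mm behind the grasp point.
Start: joints at [1.204, 0.321, -0.07, 1.45, 0.023, 1.371, -0.057], TCP at [0.242, -0.603, 0.223] pointing down, gripper open.
Joint ranges: [-2.86, 2.86], [-0.3, 2.09], [-1.38, 1.24], [0.06, 2.45], [-1.56, 4.7], [0.09, 2.05], [-2.69, 2.69]. Speed limits (rad/s): [2.57, 2.57, 3.14, 3.14, 3.14, 3.14, 3.14].

## Interface

Orientations are given as a rotation vector (axis times angle).
In Python, from bench import monitor, eyes, order gives the robot as it stands. The module is installed in compiled form; this text tells all that it offers.
- The arm moves only by the shell command python3 -m pendant 'ROWS' [FORCE]. ROWS is JSON, a list of rows, each a list of 3 entries, a list of its own where there are three numbers: the turn, a rotation vector about the tool's x, y, z in degrees, then the shift along the tool's x, y, z in m, then the gripper command: -1 is fully open, 1 is shut, values between are in proportion. In form: [[[rx, ry, rz], [tx, ty, tz], hand], ...]. A call has 1 to 8 rows; each row shifts and turns the commanded pose from where the row before left it, along the tool's axes as they then stand; what a row does not reach is not made up. A row lasts 1/8 s, in which the tool goes at most 62.5 mm and 10.7 degrees, less where a joint would pass 70% of its speed; a pose out of reach is approached as far as the arm can. A call is refused whole if a number of a shift passes 0.0625 or a number of a turn 10.7, either way. A call with a gripper value outside its range is refused whole. The fingers move at their own pace and stop on an object; FORCE is the grip in N (left out, the last holds). Time passes only in rows, so rows that do not move let the fingers close. It gives the time, the measured TCP pose, the force and the opening at its end, in the units of the state.
- monitor.get_state(): the state, without advancing time (a new reading comes with each control period).
- eyes.get_image(name): name is "scene" or "top" or "wrist"; returns a dict with "color" (400x640x3 uint8, red, green, blue), "range_z" (400x640 float32, m along the optical axis (not along the pixel's ray), 0 where there is no reading), "fx", "fy", "cx", "cy" (pixels), "world_to_cam" (4x4, takes a point from world to camera coordinates). Camera axes: x right, y up, looking along -z (the intrinsics and any distortion apply to the point x, -y, -z); pixel columns grow to the right and rows downward; lengths in m; the calibration is good to about 2 mm. The wrist camera is an equidistant fisheye: a pixel r from the principal point sees the ray r / f radians off the axis. A picture is of the moment at which its call begins.
- order.close_job(): hands the job in, once; it reports no verdict.
The state is a dict: "time": time; "joint_positions": joint angles; "qd": joint speeds; "joint_torque": joint torques, N m; "position": TCP position; "tool_rot": TCP orientation; "ft_force": force on the tool from outside, world axes, zero at the start; "torque": the same for the moment, N m; "grip_width": opening from 0.0 (shut) to 1.0 (fully open).
Only numpy, scipy, OpenCV 4.12 (cv2) and the standard library are available. Lean on these libraries where they do the work, as an engineer would, in place of code of your own. Each camera call takes 0.05 s, during which the arm holds its last target.

## Working session

There is one attempt and no reset: what is moved stays moved. The work goes in short steps, Python scripts to look and compute and a shell command to move; the robot and the scene stay as the last step left them, time stands still between calls to the robot, and variables do not carry over. Pictures are saved under pics/ and viewed, and the job is handed in when it is done.

```bash
mkdir -p pics; ls
cat > h.py <<'E'
import numpy as np, cv2
from bench import monitor, eyes, order
def grab(n,fn):
    im=eyes.get_image(n); cv2.imwrite('pics/'+fn+'.png',im['color'][:,:,::-1]); np.savez('pics/'+fn+'.npz',**im); return im
def load(fn): return dict(np.load('pics/'+fn+'.npz'))
def pt(im,u,v,z=None,d=None):
    # pinhole; intersect plane z, or depth
    W=im['world_to_cam']; R=W[:3,:3]; t=W[:3,3]
    r=np.array([(u-im['cx'])/im['fx'],-(v-im['cy'])/im['fy'],-1.])
    o=-R.T@t; rw=R.T@r
    if z is not None: k=(z-o[2])/rw[2]
    else: k=d if d is not None else im['range_z'][int(round(v)),int(round(u))]
    return o+k*rw
def proj(im,p):
    W=im['world_to_cam']; c=W[:3,:3]@np.array(p)+W[:3,3]
    return np.array([im['cx']+im['fx']*c[0]/-c[2], im['cy']+im['fy']*(-c[1])/-c[2]])
E
python3 - <<'E'
from h import *
for n in ['scene','top']:
    im=grab(n,n+'0'); print(n,im['fx'],im['cx'],im['cy'],im['world_to_cam'].round(3).tolist())
s=monitor.get_state(); print({k:np.round(v,3).tolist() for k,v in s.items()})
E
```

```text
pics
scene 492.65933859436575 322.6767467493867 191.15314059980957 [[-0.763, 0.646, -0.015, 0.396], [-0.526, -0.607, 0.596, 0.229], [0.376, 0.462, 0.803, -1.578], [0.0, 0.0, 0.0, 1.0]]
top 517.4165165661478 328.1996913123348 195.38349940680544 [[-0.003, -1.0, 0.0, 0.01], [0.977, -0.003, 0.212, -0.561], [-0.212, 0.001, 0.977, -1.359], [0.0, 0.0, 0.0, 1.0]]
{'time': 0.1, 'joint_positions': [1.204, 0.322, -0.07, 1.452, 0.023, 1.371, -0.057], 'qd': [0.002, -0.002, -0.001, -0.002, -0.001, -0.001, 0.0], 'joint_torque': [0.0, -49.257, -0.406, -31.34, -0.064, 0.04, 0.0], 'position': [0.241, -0.603, 0.222], 'tool_rot': [-3.083, -0.594, 0.001], 'ft_force': [0.402, -1.046, -1.05], 'torque': [0.037, -0.018, 0.04], 'grip_width': 1.001}
```

View pics/top0.png

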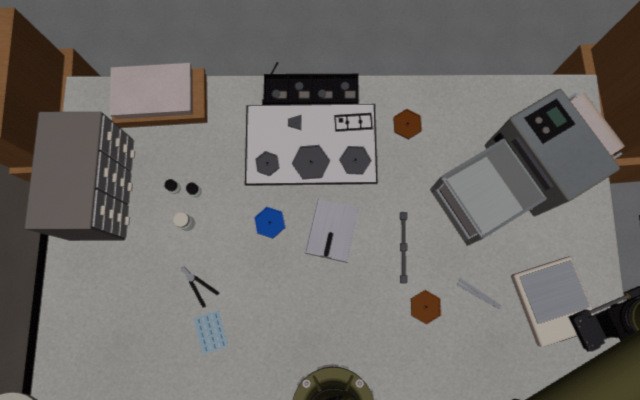

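View pics/scene0.png

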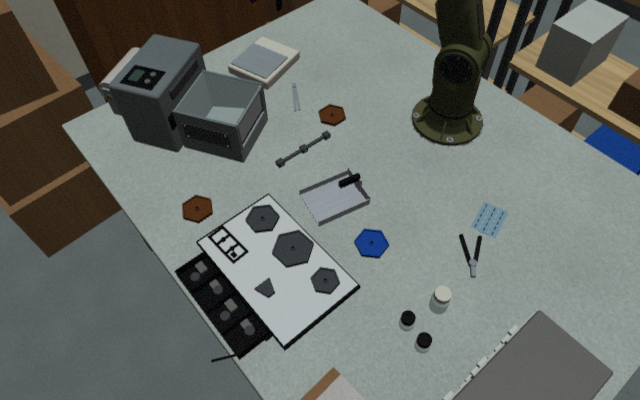

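The top view shows three grey hexes on the pad at (267,163), (311,161) and (355,160). The look-alikes off the pad are blue at (270,222) and brown at (407,124) and (426,307). The scoop is at (332,230) and the bagger hopper at (490,190). The right-hand hex looks like the middle size, so I'll measure all three.

Run:
```python
from h import *
im=load('top0'); c=im['color'][:,:,::-1]
cv2.imwrite('pics/c1.png',cv2.resize(c[95:270,235:395],None,fx=4.5,fy=3.4*1,interpolation=cv2.INTER_CUBIC)[:600])
cv2.imwrite('pics/c2.png',cv2.resize(c[125:255,420:560],None,fx=4.5,fy=4.5,interpolation=cv2.INTER_CUBIC))
g=cv2.cvtColor(c,cv2.COLOR_BGR2GRAY)
m=np.zeros_like(g); m[140:180,250:374]=(g[140:180,250:374]<130)
n,l,st,ce=cv2.connectedComponentsWithStats(m)
for i in range(1,n):
    if st[i,4]>100:
        p=pt(im,*ce[i],z=0.028); d=-(im['world_to_cam'][2,:3]@p+im['world_to_cam'][2,3])
        cn=cv2.findContours((l==i).astype(np.uint8),0,1)[0][0][:,0,:]
        P=np.array([pt(im,u,v,z=0.028)[:2] for u,v in cn])
        print(ce[i],p.round(4),'area',st[i,4],'eq flats mm',np.sqrt(st[i,4]*(d/im['fx'])**2/0.977/0.866)*1e3, 'meas z',pt(im,*ce[i]).round(4))
        w=[(np.ptp(P@[np.cos(a),np.sin(a)])*1e3).round(0) for a in np.radians(range(0,180,10))]; print(w)
```

```text
[310.45436309 161.74824473] [0.6664 0.058  0.028 ] area 997 eq flats mm 97.68699721775828 meas z [0.6681 0.0582 0.022 ]
[np.float64(100.0), np.float64(103.0), np.float64(108.0), np.float64(111.0), np.float64(111.0), np.float64(107.0), np.float64(101.0), np.float64(100.0), np.float64(104.0), np.float64(105.0), np.float64(106.0), np.float64(104.0), np.float64(99.0), np.float64(101.0), np.float64(108.0), np.float64(111.0), np.float64(111.0), np.float64(107.0)]
[354.875      159.75568182] [ 0.6719 -0.0685  0.028 ] area 704 eq flats mm 82.15757048637889 meas z [ 0.6712 -0.0684  0.0305]
[np.float64(83.0), np.float64(89.0), np.float64(92.0), np.float64(93.0), np.float64(90.0), np.float64(86.0), np.float64(83.0), np.float64(88.0), np.float64(91.0), np.float64(91.0), np.float64(90.0), np.float64(86.0), np.float64(83.0), np.float64(89.0), np.float64(93.0), np.float64(94.0), np.float64(92.0), np.float64(87.0)]
[266.86373626 163.13186813] [0.6627 0.1819 0.028 ] area 455 eq flats mm 65.95314615104127 meas z [0.6629 0.182  0.0272]
[np.float64(71.0), np.float64(73.0), np.float64(73.0), np.float64(71.0), np.float64(67.0), np.float64(72.0), np.float64(75.0), np.float64(75.0), np.float64(73.0), np.float64(69.0), np.float64(65.0), np.float64(68.0), np.float64(70.0), np.float64(71.0), np.float64(71.0), np.float64(69.0), np.float64(67.0), np.float64(69.0)]
```

View pics/c1.png

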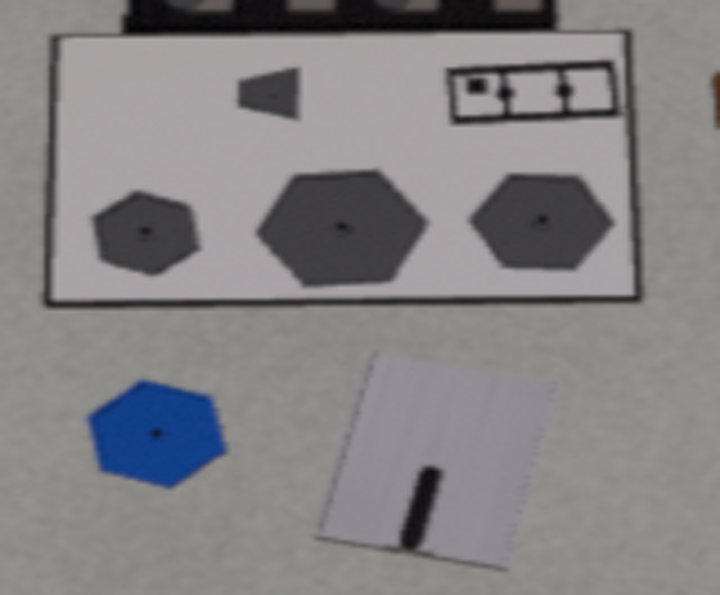

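View pics/c2.png

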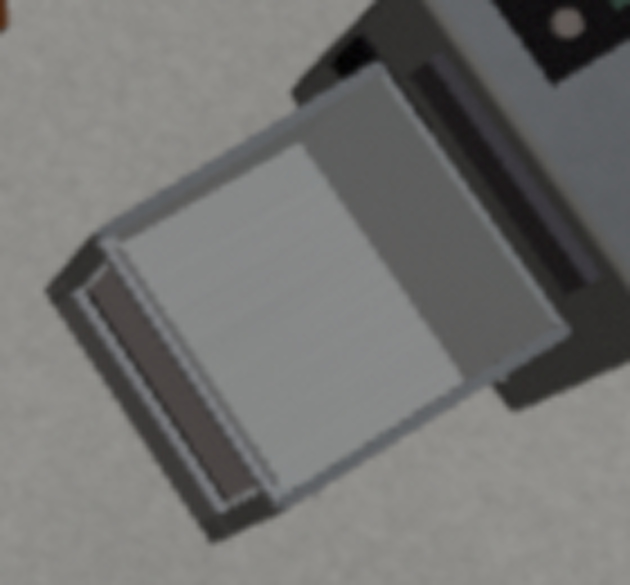

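Sizes come out at 98, 82 and 66 mm against nominal 96, 80 and 64, so base_mid is the right-hand hex at (355,160), world (0.672, -0.068). Next I'll measure the pad, scoop and bagger poses.

Run:
```python
from h import *
im=load('top0')
for n,u,v,z in [('padFL',245.4,184.1,.016),('padFR',377.2,182.9,.016),('padBL',247.2,105.3,.016),('padBR',374.6,104.1,.016),
 ('scFL',318.3,198.5,.024),('scFR',357.9,206.8,.024),('scRR',347.7,262.6,.034),('scRL',305.7,253.2,.034),('hF',330.8,232.6,.07),('hR',325.9,256.2,.07),
 ('runner',234.9+452/4.5,95+120/3.4,.022),('runner',234.9+617/4.5,95+114/3.4,.022)]:
    print(n,pt(im,u,v,z=z).round(4))
vv,uu=np.mgrid[0:400,0:640]
W=im['world_to_cam'];R=W[:3,:3];t=W[:3,3]
r=np.stack([(uu-im['cx'])/im['fx'],-(vv-im['cy'])/im['fy'],-np.ones_like(uu)],-1)*im['range_z'][...,None]
P=(r-t)@R
np.save('pics/P.npy',P)
# hopper z map
for v in range(130,250,6): print(v,[int(1000*P[v,u,2]) for u in range(425,560,6)])
```

```text
padFL [0.6044 0.2431 0.016 ]
padFR [ 0.6068 -0.1317  0.016 ]
padBL [0.8426 0.2451 0.016 ]
padBR [ 0.8453 -0.1296  0.016 ]
scFL [0.5603 0.0356 0.024 ]
scFR [ 0.5362 -0.0753  0.024 ]
scRR [ 0.38   -0.0446  0.034 ]
scRL [0.4058 0.0697 0.034 ]
hF [0.4571 0.0012 0.07  ]
hR [0.394  0.0144 0.07  ]
runner [ 0.7625 -0.0135  0.022 ]
runner [ 0.7675 -0.1198  0.022 ]
130 [0, 1, 2, -3, 0, 1, 0, 1, 2, -1, -1, -1, -1, 164, 192, 215, 231, 228, 230, 233, 237, 233, 230]
136 [6, -2, 2, 0, -5, 2, -2, 2, 0, 0, -3, 5, 126, 145, 167, 196, 225, 231, 228, 230, 234, 234, 230]
142 [-4, -3, 1, 3, -3, -1, 0, -1, 5, 2, 2, 61, 153, 154, 153, 203, 210, 224, 229, 232, 233, 232, 231]
148 [2, 0, -3, 0, -5, -10, 1, 0, 3, -5, 1, 157, 156, 151, 151, 161, 206, 214, 233, 229, 229, 231, 228]
154 [0, 1, 1, 4, 0, 0, -3, 0, 0, 154, 152, 154, 151, 153, 154, 153, 182, 215, 217, 230, 231, 229, 227]
160 [2, 2, 1, -5, 0, 2, 1, 157, 153, 152, 155, 148, 150, 158, 155, 147, 150, 193, 210, 225, 229, 235, 228]
166 [-8, 3, -4, -1, 0, 0, 155, 153, 153, 150, 148, 159, 156, 151, 152, 154, 1446, 155, 202, 206, 229, 229, 230]
172 [0, 0, -1, 2
[... 621 characters left out ...]
 152, 151, 150, 157, 156, 157, 151, 120, 148, 177]
208 [4, 0, 2, 12, 55, 83, 143, 153, 152, 153, 149, 152, 151, 151, 155, 155, 151, 153, 36, 78, 97, 119, 3]
214 [-3, 2, 0, 4, 23, 58, 100, 150, 153, 150, 148, 154, 156, 149, 153, 151, 148, 0, 15, 38, 3, -1, 5]
220 [2, 0, 4, 2, 0, 41, 68, 110, 154, 149, 156, 147, 150, 1446, 155, 2, -2, 1, -2, 1, 6, 1, 7]
226 [-1, 3, -2, -1, -1, 6, 49, 82, 149, 150, 154, 148, 157, -1, 0, -2, 0, -2, 4, 1, 0, -2, -2]
232 [4, 0, 0, 0, -1, 1, 24, 55, 100, 149, 152, 159, -2, -1, 5, 1, 2, 3, 6, 3, -3, 0, 0]
238 [4, 5, 0, 1, 4, 1, 6, 41, 89, 132, 2, 3, 2, 7, 0, 0, 0, 0, -5, -3, -2, 1, 3]
244 [2, 1, 0, 1, -1, 0, 2, 14, 3, -3, 3, -2, -3, 3, 0, 0, -3, -2, 2, -3, 0, 0, -2]
```

Run:
```python
from h import *
P=np.load('pics/P.npy'); im=load('top0')
m=np.zeros((400,640),np.uint8); Z=P[...,2]
m[130:250,425:560]=((Z>.143)&(Z<.163))[130:250,425:560]
n,l,st,ce=cv2.connectedComponentsWithStats(m); i=1+np.argmax(st[1:,4]); mm=cv2.morphologyEx((l==i).astype(np.uint8),cv2.MORPH_OPEN,np.ones((3,3)))
vs,us=np.nonzero(mm); Q=np.array([pt(im,u,v,z=.153)[:2] for u,v in zip(us,vs)])
r=cv2.minAreaRect(Q.astype(np.float32)); print(r, cv2.boxPoints(r).round(3).tolist())
# points in front face: heights 15..140, in the front area
m2=np.zeros((400,640),bool); m2[180:246,425:500]=((Z>.01)&(Z<.143))[180:246,425:500]
F=P[m2]; 
box=cv2.boxPoints(r)
# front edge = two corners with smallest projection along hopper x
for a in np.radians(np.arange(-60,-20,1)): pass
from numpy.linalg import svd
for lo,hi in [(.01,.05),(.05,.1),(.1,.14)]:
    G=F[(F[:,2]>lo)&(F[:,2]<hi)][:,:2]; c=np.median(G,0); u=svd(G-c)[2][0]; n_=np.array([-u[1],u[0]]); print(lo,len(G),c.round(4),np.degrees(np.arctan2(u[1],u[0])),((G-c)@n_).std())
g=cv2.cvtColor(im['color'],cv2.COLOR_RGB2BGR)
cv2.imwrite('pics/c3.png',cv2.resize(g[175:250,425:500],None,fx=8,fy=8,interpolation=cv2.INTER_CUBIC))
s=load('scene0');g=cv2.cvtColor(s['color'],cv2.COLOR_RGB2BGR)
cv2.imwrite('pics/c4.png',cv2.resize(g[55:170,165:275],None,fx=5,fy=5,interpolation=cv2.INTER_CUBIC))
```

```text
((0.5625194907188416, -0.4191731810569763), (0.23594780266284943, 0.21511025726795197), 31.1971378326416) [[0.4059999883174896, -0.3880000114440918], [0.5170000195503235, -0.5720000267028809], [0.718999981880188, -0.44999998807907104], [0.6079999804496765, -0.26600000262260437]]
0.01 349 [ 0.5043 -0.3353] -148.8835786560769 0.005970251023581637
0.05 469 [ 0.5151 -0.3338] -149.19798081764336 0.0026353539219700814
0.1 210 [ 0.5092 -0.3381] -149.1602936211728 0.003587315558329609
```

View pics/c3.png

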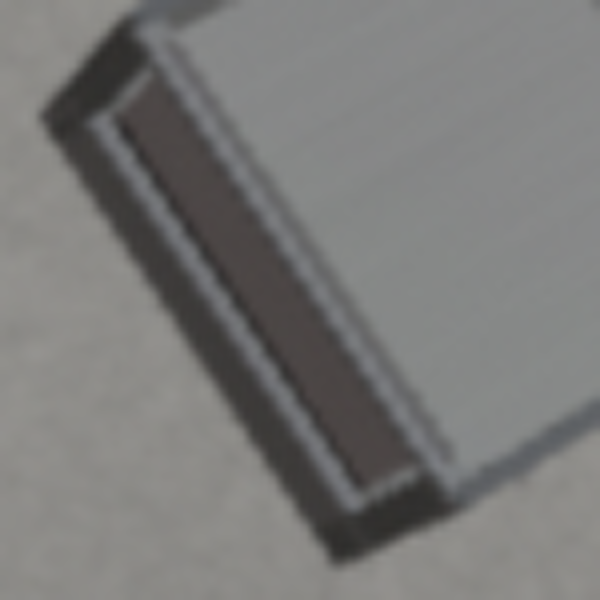

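View pics/c4.png

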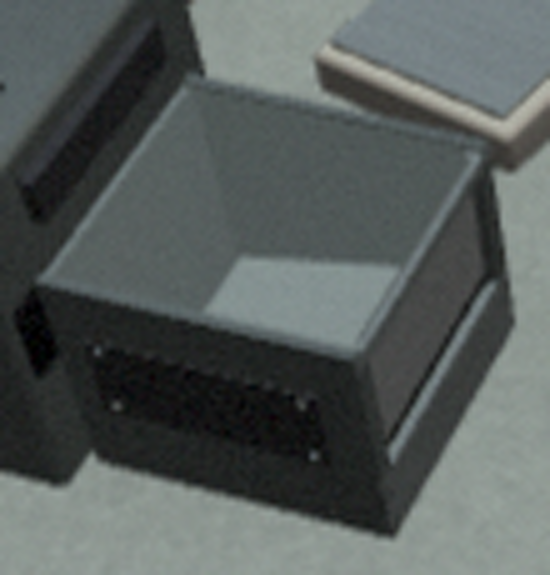

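```bash
cat >> h.py <<'E'
from scipy.spatial.transform import Rotation as Rot
def tool(yaw,pitch=0):  # tool x at world yaw(deg), tool z down; pitch = nose-down of tool x (deg)
    return Rot.from_euler('z',yaw,degrees=True)*Rot.from_euler('y',pitch,degrees=True)*Rot.from_euler('x',180,degrees=True)
def go(p,yaw=None,pitch=0):
    s=monitor.get_state(); R=Rot.from_rotvec(s['tool_rot']); x=R.apply([1,0,0]); 
    print('t',round(s['time'],2),'pos',np.round(s['position'],4),'yaw %.2f pitch %.2f'%(np.degrees(np.arctan2(x[1],x[0])),np.degrees(np.arcsin(-x[2]))),'F',np.round(s['ft_force'],1),'q',np.round(s['joint_positions'],2),'grip',round(float(s['grip_width']),3))
    if p is None: return
    T=tool(yaw,pitch); d=np.array(p)-s['position']
    print(' turn',np.round((R.inv()*T).as_rotvec(degrees=True),2),'shift(now axes)',np.round(R.inv().apply(d),4),'shift(target axes)',np.round(T.inv().apply(d),4))
E
python3 - <<'E'
from h import *
im=load('top0')
a=pt(im,430,189.75,z=0);b=pt(im,467.2,245.4,z=0); print(a,b,(a+b)/2,np.degrees(np.arctan2(*(a-b)[[1,0]])))
# flap shaft/sill edge corners: sill top edge line at z .052
a=pt(im,425+90/8,175+118/8,z=.052);b=pt(im,425+350/8,175+510/8,z=.052); print('sill',a,b,(a+b)/2,np.linalg.norm(a-b))
s=load('scene0')
# scene crop c4: bottom front corners
for n,u,v,z in [('botL(near)',165+395/5,55+537/5,0),('topnear',165+362/5,55+360/5,.153),('topfar',165+490/5,55+145/5,.153),('botfar',165+515/5,55+320/5,0),('sillnear',165+390/5,55+455/5,.052),('sillfar',165+497/5,55+282/5,.052)]: print(n,pt(s,u,v,z=z).round(4))
go([.40,-.30,.223],-12)
E
```

```text
[ 0.5900218  -0.28423056  0.        ] [ 0.42977554 -0.38132533  0.        ] [ 0.50989867 -0.33277795  0.        ] 31.212079817899763
sill [ 0.57813275 -0.29097552  0.052     ] [ 0.44173771 -0.37258208  0.052     ] [ 0.50993523 -0.3317788   0.052     ] 0.15894412699426572
botL(near) [ 0.5931 -0.2791  0.    ]
topnear [ 0.5907 -0.2761  0.153 ]
topfar [ 0.433  -0.3722  0.153 ]
botfar [ 0.4296 -0.3787  0.    ]
sillnear [ 0.5785 -0.2923  0.052 ]
sillfar [ 0.4451 -0.3675  0.052 ]
t 0.1 pos [ 0.2414 -0.603   0.2216] yaw 21.83 pitch 0.01 F [ 0.4 -1.  -1. ] q [ 1.2   0.32 -0.07  1.45  0.02  1.37 -0.06] grip 1.001
 turn [-9.000e-02  3.000e-02  3.383e+01] shift(now axes) [ 0.2599 -0.2223 -0.0011] shift(target axes) [ 0.0922 -0.3293 -0.0014]
```

```bash
python3 -m pendant '[[[0,0,8.45],[0,0,0],-1],[[0,0,8.45],[0,0,0],-1],[[0,0,8.45],[0,0,0],-1],[[0,0,8.45],[0,0,0],-1],[[0,0,0],[0.0154,-0.0549,0],-1],[[0,0,0],[0.0154,-0.0549,0],-1],[[0,0,0],[0.0154,-0.0549,0],-1],[[0,0,0],[0.0154,-0.0549,0],-1]]' 50
python3 - <<'E'
from h import *
c,s=np.cos(np.radians(-12)),np.sin(np.radians(-12))
g=np.array([.425,.0072])+.006*np.array([c,s]); print(g)
go([*g,.15],-12)
E
```

```text
time: 1.1
position: [0.348, -0.3995, 0.2222]
tool_rot: [-3.124, 0.328, 0.0]
ft_force: [0.8, 0.1, 0.5]
grip_width: 0.998
[0.43086889 0.00595253]
t 1.1 pos [ 0.348  -0.3995  0.2222] yaw -11.98 pitch 0.02 F [0.8 0.1 0.5] q [ 0.93  0.07 -0.13  1.75  0.01  1.32 -0.98] grip 0.998
 turn [-0.01  0.02  0.02] shift(now axes) [-0.003  -0.4138  0.0723] shift(target axes) [-0.0032 -0.4138  0.0722]
```

```bash
python3 -m pendant '[[[0,0,0],[0,-0.059,0],-1],[[0,0,0],[0,-0.059,0],-1],[[0,0,0],[0,-0.059,0.01],-1],[[0,0,0],[0,-0.059,0.01],-1],[[0,0,0],[0,-0.059,0.015],-1],[[0,0,0],[0,-0.059,0.015],-1],[[0,0,0],[-0.003,-0.0597,0.02],-1],[[0,0,0],[0,0,0],-1]]'
python3 - <<'E'
from h import *
go([.4309,.006,.10],-12)
grab('wrist','w1'); grab('top','t1')
im=load('t1'); c=im['color'][:,:,::-1]
cv2.imwrite('pics/t1c.png',cv2.resize(c[150:300,260:400],None,fx=4,fy=4,interpolation=cv2.INTER_CUBIC))
E
```

```text
time: 2.1
position: [0.4292, 0.0082, 0.1514]
tool_rot: [-3.125, 0.314, 0.004]
ft_force: [-0.4, -0.5, -0.4]
grip_width: 0.997
t 2.1 pos [0.4292 0.0082 0.1514] yaw -11.47 pitch 0.16 F [-0.4 -0.5 -0.4] q [ 0.57 -0.09 -0.61  2.04 -0.06  1.18 -1.79] grip 0.997
 turn [-0.04  0.16  0.53] shift(now axes) [0.0023 0.0019 0.0514] shift(target axes) [0.0021 0.0018 0.0514]
```

View pics/w1.png

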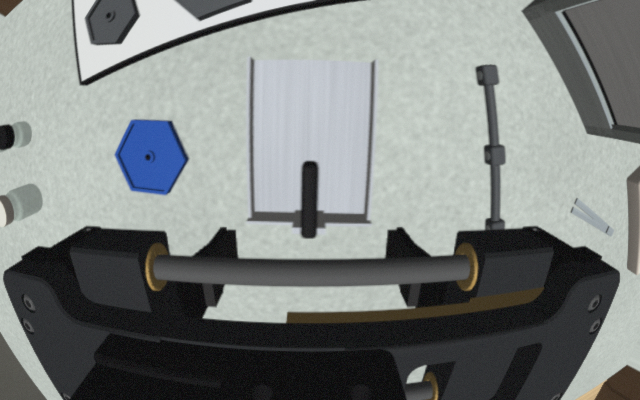

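View pics/t1c.png

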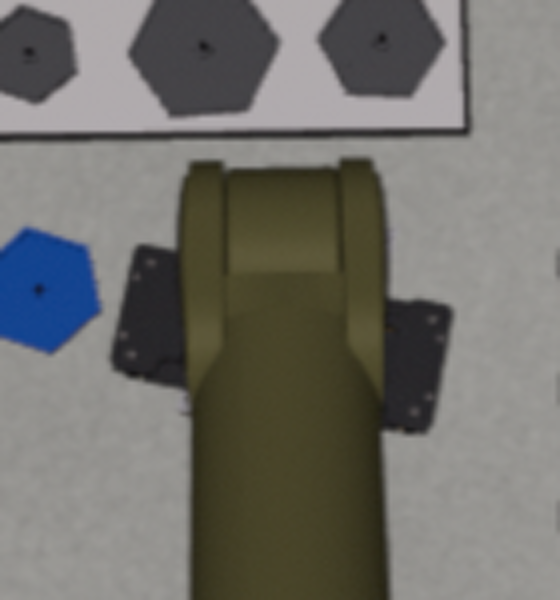

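The wrist view shows the handle bar upright at (310,160–237), centred between the fingers at (225,265) and (400,265). I'll descend and close.

```bash
python3 -m pendant '[[[0,0,0],[0.002,0.001,0.03],-1],[[0,0,0],[0,0,0.03],-1],[[0,0,0],[0,0,0.03],-1],[[0,0,0],[0,0,0.022],-1],[[0,0,0],[0,0,0],-1],[[0,0,0],[0,0,0],1],[[0,0,0],[0,0,0],1],[[0,0,0],[0,0,0],1]]' 50
python3 - <<'E'
from h import *
go([.4309,.006,.039],-12)
im=grab('wrist','w2'); W=im['world_to_cam']; print('cam',-W[:3,:3].T@W[:3,3], 'look',-W[2,:3])
E
```

```text
time: 3.2
position: [0.4327, 0.0018, 0.0415]
tool_rot: [3.124, -0.328, 0.003]
ft_force: [-0.2, -0.1, 0.6]
grip_width: 0.743
t 3.2 pos [0.4327 0.0018 0.0415] yaw -12.00 pitch -0.10 F [-0.2 -0.1  0.6] q [ 0.55  0.07 -0.63  2.15  0.05  0.93 -1.89] grip 0.743
 turn [ 0.01 -0.1   0.  ] shift(now axes) [-0.0026 -0.0038  0.0025] shift(target axes) [-0.0026 -0.0038  0.0025]
cam [ 0.50267615 -0.01429703  0.20287827] look [-0.25924367  0.05421626 -0.96428902]
```

View pics/w2.png

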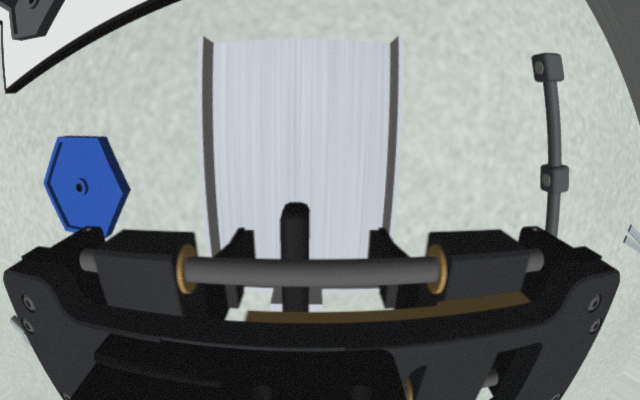

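```bash
python3 -m pendant '[[[0,0,0],[0,-0.004,0.0025],1],[[0,0,0],[0,0,0],1],[[0,0,0],[0,0,0],1],[[0,0,0],[0,0,0],1],[[0,0,0],[0,0,0],1],[[0,0,0],[0,0,0],1]]' 50
python3 - <<'E'
from h import *
go([.4309,.006,.039],-12)
E
```

```text
time: 4.0
position: [0.4328, 0.006, 0.0382]
tool_rot: [-3.124, 0.328, 0.0]
ft_force: [0.5, 0.9, -0.3]
grip_width: 0.151
t 4.0 pos [0.4328 0.006  0.0382] yaw -11.99 pitch 0.00 F [ 0.5  0.9 -0.3] q [ 0.54  0.08 -0.63  2.15  0.06  0.93 -1.9 ] grip 0.151
 turn [-0.    0.    0.01] shift(now axes) [-0.0019  0.0004 -0.0008] shift(target axes) [-0.0019  0.0004 -0.0008]
```

```bash
python3 -m pendant '[[[0,0,0],[0,0,-0.015],1],[[0,0,-6.2],[0,0,0],1],[[0,0,-6.2],[0,0,0],1],[[0,0,0],[0,0,0],1]]' 50
python3 - <<'E'
from h import *
go([.475,-.0685,.050],.4)
grab('wrist','w3')
E
```

```text
time: 4.5
position: [0.4329, 0.0057, 0.0538]
tool_rot: [3.141, 0.009, 0.001]
ft_force: [-0.1, -0.1, -2.8]
grip_width: 0.153
t 4.5 pos [0.4329 0.0057 0.0538] yaw 0.34 pitch -0.02 F [-0.1 -0.1 -2.8] q [ 0.56  0.05 -0.64  2.14  0.04  0.96 -1.67] grip 0.153
 turn [ 0.03 -0.02 -0.06] shift(now axes) [0.0416 0.0744 0.0038] shift(target axes) [0.0416 0.0745 0.0038]
```

View pics/w3.png

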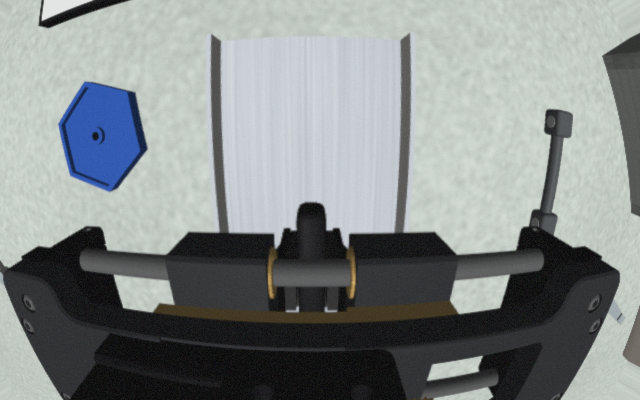

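Scoop gripped square: its walls run from (211,35) to (411,34) and the bar is between the pads. Next step is to bring it near the pad front.

```bash
cat >> h.py <<'E'
def fpt(im,u,v,z):
    W=im['world_to_cam']; R=W[:3,:3]; t=W[:3,3]
    a,b=(u-im['cx'])/im['fx'],(v-im['cy'])/im['fy']; th=np.hypot(a,b); k=np.sin(th)/th
    rw=R.T@np.array([a*k,-b*k,-np.cos(th)]); o=-R.T@t
    return o+(z-o[2])/rw[2]*rw
E
python3 -m pendant '[[[0,0,0],[0.0104,0.0186,0],1],[[0,0,0],[0.0104,0.0186,0],1],[[0,0,0],[0.0104,0.0186,0.002],1],[[0,0,0],[0.0104,0.0186,0.002],1],[[0,0,0],[0,0,0],1]]' 50
python3 - <<'E'
from h import *
im=load('w3'); s=[.4329,.0057]
for u,v,z in [(211,35,.0395),(411,34,.0395),(222,41,.0185),(400,40,.0185)]: print((fpt(im,u,v,z)[:2]-s).round(4))
go([.475,-.0685,.050],.4)
im=grab('wrist','w4'); im=grab('top','t4')
E
```

```text
time: 5.18
position: [0.4756, -0.0704, 0.0488]
tool_rot: [-3.141, -0.006, 0.001]
ft_force: [-0.7, 0.6, -1.4]
grip_width: 0.156
[0.1213 0.0578]
[ 0.1227 -0.0582]
[0.1223 0.057 ]
[ 0.1238 -0.0574]
t 5.17 pos [ 0.4756 -0.0704  0.0488] yaw 0.22 pitch 0.02 F [-0.7  0.6 -1.4] q [ 0.62  0.17 -0.56  2.04  0.11  0.97 -1.56] grip 0.156
 turn [-0.02  0.02 -0.18] shift(now axes) [-0.0006 -0.0019 -0.0012] shift(target axes) [-0.0006 -0.0019 -0.0012]
```

View pics/w4.png

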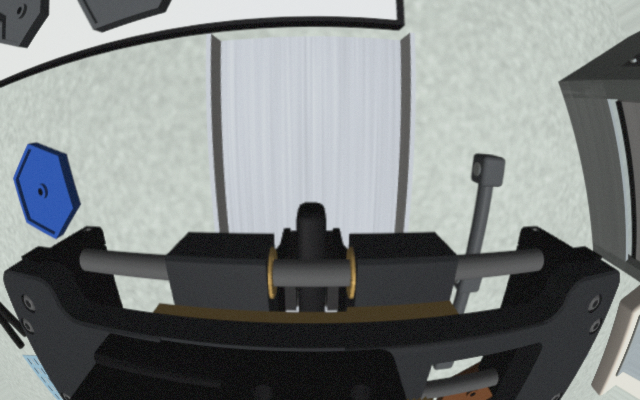

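Run:
```python
from h import *
im=load('w4'); c=im['color'][:,:,::-1]
cv2.imwrite('pics/w4c.png',cv2.resize(c[0:110,0:440],None,fx=1.8,fy=4,interpolation=cv2.INTER_CUBIC))
for u,v in [(402,26),(300,27),(150,45),(60,68)]: print(fpt(im,u,v,.016).round(4))
```

```text
[ 0.6084 -0.1288  0.016 ]
[ 0.6041 -0.0639  0.016 ]
[0.6013 0.0384 0.016 ]
[0.6001 0.128  0.016 ]
```

View pics/w4c.png

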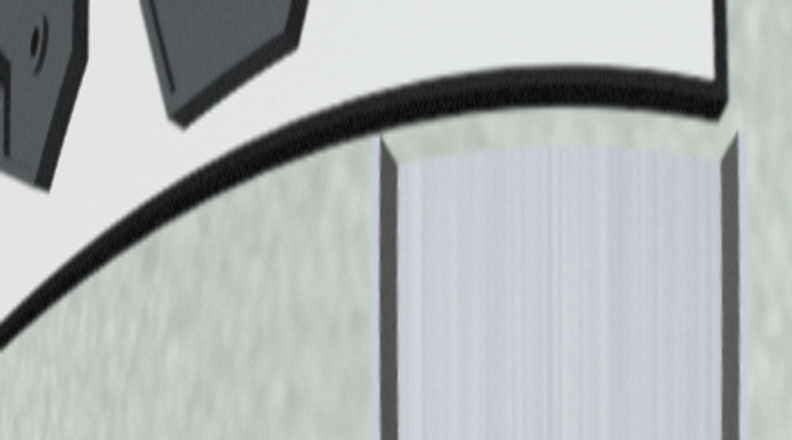

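```bash
python3 -m pendant '[[[0,0,-0.2],[0,-0.0015,0.009],1],[[0,0,0],[0.005,0,0],1],[[0,0,0],[0,0,0],1],[[0,0,0],[0,0,0],1]]' 50
python3 -m pendant '[[[0,0,0],[0.003,0,0],1],[[0,0,0],[0,0,0],1]]'
python3 -m pendant '[[[0,0,0],[0.002,0,0],1],[[0,0,0],[0,0,0],1]]'
```

```text
time: 5.78
position: [0.4801, -0.0665, 0.0403]
tool_rot: [3.141, 0.018, 0.0]
ft_force: [0.6, 0.5, -2.3]
grip_width: 0.155
time: 6.02
position: [0.4834, -0.0666, 0.0404]
tool_rot: [3.141, 0.017, 0.001]
ft_force: [0.1, 0.2, -2.6]
grip_width: 0.159
time: 6.28
position: [0.4852, -0.0666, 0.0402]
tool_rot: [3.142, 0.017, 0.0]
ft_force: [-0.5, -0.3, -3.4]
grip_width: 0.156
```

Run:
```python
from h import *
go([.484,-.0685,.0385],.4)
im=grab('wrist','w5'); c=im['color'][:,:,::-1]
cv2.imwrite('pics/w5c.png',cv2.resize(c[0:110,180:440],None,fx=3,fy=4,interpolation=cv2.INTER_CUBIC))
```

```text
t 6.28 pos [ 0.4852 -0.0666  0.0402] yaw 0.61 pitch -0.01 F [-0.5 -0.3 -3.4] q [ 0.61  0.2  -0.56  2.02  0.13  0.95 -1.58] grip 0.156
 turn [ 0.   -0.01  0.21] shift(now axes) [-0.0012  0.0019  0.0017] shift(target axes) [-0.0012  0.0019  0.0017]
```

View pics/w5c.png

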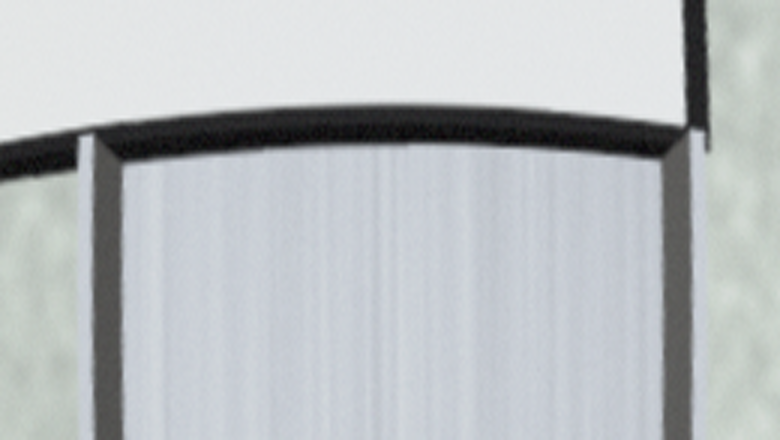

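```bash
python3 -m pendant '[[[0,0,0],[0,0.0015,0.0017],1],[[0,0,0],[0.002,0,0],1],[[0,0,0],[0,0,0],1]]'
python3 -m pendant '[[[0,0,0],[0.0015,0,0],1],[[0,0,0],[0,0,0],1]]'
```

```text
time: 6.7
position: [0.4859, -0.068, 0.0382]
tool_rot: [-3.141, -0.016, 0.004]
ft_force: [-4.5, 1.0, 1.2]
grip_width: 0.157
time: 6.95
position: [0.4859, -0.068, 0.0382]
tool_rot: [3.141, 0.016, -0.009]
ft_force: [-8.7, 1.8, 5.6]
grip_width: 0.153
```

```bash
python3 -m pendant '[[[0,0,0],[-0.0018,0,0],1],[[0,0,0],[0,0,0],-0.4],[[0,0,0],[0,0,0],-0.4],[[0,0,0],[0,0,0],-0.4],[[0,0,0],[0,0,-0.05],-0.4],[[0,0,0],[0,0,-0.055],1],[[0,0,0],[0.06,0,0],1],[[0,0,0],[0.06,0,0],1]]'
python3 - <<'E'
from h import *
go([.735,-.0685,.14],0)
im=grab('wrist','w6');grab('top','t6')
E
```

```text
time: 7.95
position: [0.6095, -0.068, 0.1465]
tool_rot: [3.138, 0.014, 0.009]
ft_force: [-0.5, 0.2, 0.7]
grip_width: 0.358
t 7.95 pos [ 0.6095 -0.068   0.1465] yaw 0.52 pitch -0.32 F [-0.5  0.2  0.7] q [ 0.54  0.34 -0.58  1.63  0.2   1.22 -1.64] grip 0.358
 turn [ 0.18 -0.32  0.52] shift(now axes) [0.1255 0.0017 0.0072] shift(target axes) [0.1255 0.0005 0.0065]
```

View pics/w6.png

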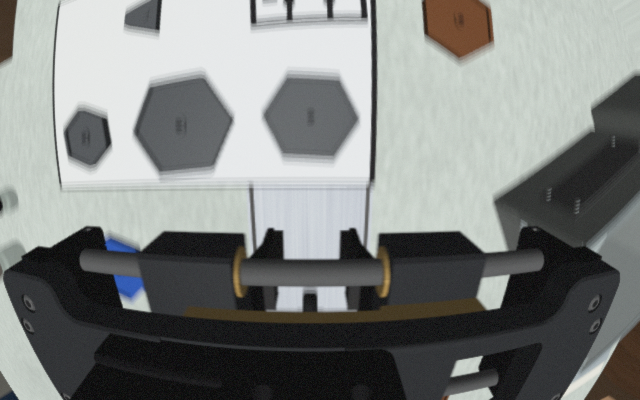

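```bash
python3 -m pendant '[[[0,0,0.4],[0.0625,0,0],1],[[0,0,0],[0.0625,0.001,0],1],[[0,0,0],[0,0,0.02],1],[[0,0,0],[0,0,0.04],1],[[0,0,0],[0,0,0.03],1],[[0,0,0],[0,0,0],1]]'
python3 - <<'E'
from h import *
go([.735,-.0685,.0205],0)
im=grab('wrist','w7');grab('top','t7')
for n,u,v,z in [('c',0,0,0)]: pass
E
```

```text
time: 8.8
position: [0.728, -0.0671, 0.05]
tool_rot: [-3.141, -0.007, 0.011]
ft_force: [0.1, 0.6, 0.5]
grip_width: 0.003
t 8.8 pos [ 0.728  -0.0671  0.05  ] yaw 0.24 pitch 0.41 F [0.1 0.6 0.5] q [ 0.41  0.67 -0.52  1.38  0.34  1.19 -1.72] grip 0.003
 turn [-0.01  0.41  0.24] shift(now axes) [0.0072 0.0015 0.0294] shift(target axes) [0.007  0.0014 0.0295]
```

View pics/w7.png

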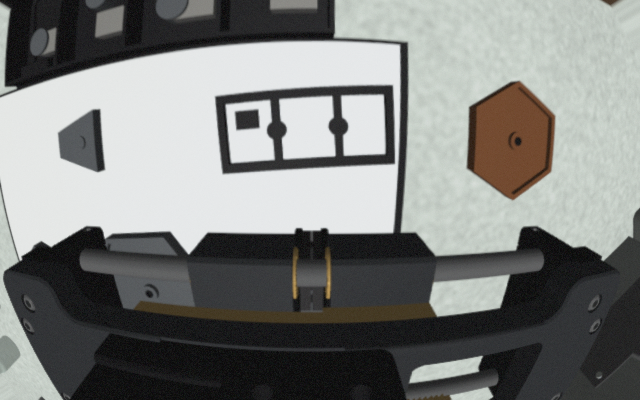

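Run:
```python
from h import *
im=load('t7'); c=im['color'][:,:,::-1]
cv2.imwrite('pics/t7c.png',cv2.resize(c[70:270,240:440],None,fx=3,fy=3,interpolation=cv2.INTER_CUBIC))
im=grab('scene','s7'); c=im['color'][:,:,::-1]
cv2.imwrite('pics/s7c.png',cv2.resize(c[150:350,150:400],None,fx=3,fy=3,interpolation=cv2.INTER_CUBIC))
```

```text
(no output)
```

View pics/t7c.png

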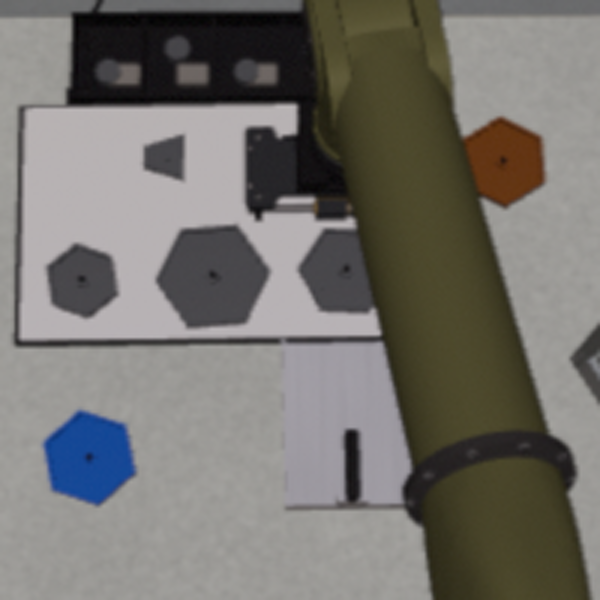

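View pics/s7c.png

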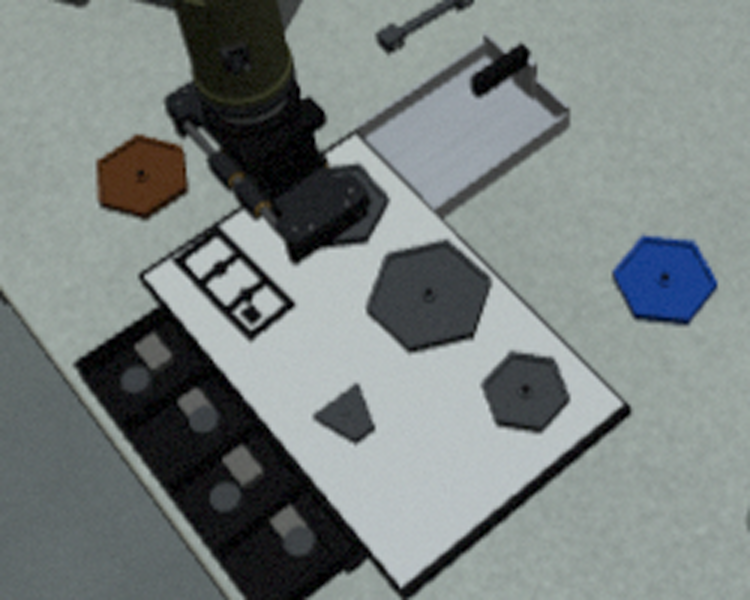

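```bash
python3 -m pendant '[[[0,0.2,0.2],[0.007,0.0015,0],1],[[0,0,0],[0,0,0.015],1],[[0,0,0],[0,0,0.0145],1],[[0,0,0],[0,0,0],1]]'
python3 - <<'E'
from h import *
go([.735,-.0685,.0205],0)
E
```

```text
time: 9.45
position: [0.7369, -0.0683, 0.0211]
tool_rot: [-3.141, -0.001, 0.002]
ft_force: [0.2, -0.3, 0.4]
grip_width: 0.005
t 9.45 pos [ 0.7369 -0.0683  0.0211] yaw 0.03 pitch 0.07 F [ 0.2 -0.3  0.4] q [ 0.4   0.71 -0.51  1.38  0.36  1.15 -1.73] grip 0.005
 turn [-0.02  0.07  0.03] shift(now axes) [-0.0019  0.0002  0.0006] shift(target axes) [-0.0019  0.0002  0.0006]
```

```bash
python3 -m pendant '[[[0,0,0],[-0.01,0,0],1],[[0,0,0],[-0.01,0,0],1],[[0,0,0],[-0.01,0,0],1],[[0,0,0],[-0.012,0,0],1],[[0,0,0],[-0.012,0,0],1],[[0,0,0],[-0.012,0,0],1],[[0,0,0],[0,0,0],1]]'
python3 - <<'E'
from h import *
go([.59,-.0685,.0205],0)
grab('wrist','w8');im=grab('scene','s8'); c=im['color'][:,:,::-1]
cv2.imwrite('pics/s8c.png',cv2.resize(c[150:350,150:400],None,fx=3,fy=3,interpolation=cv2.INTER_CUBIC))
E
```

```text
time: 10.32
position: [0.6717, -0.0686, 0.0238]
tool_rot: [3.141, 0.0, 0.004]
ft_force: [-0.1, -0.3, -0.4]
grip_width: 0.0
t 10.32 pos [ 0.6717 -0.0686  0.0238] yaw 0.02 pitch -0.16 F [-0.1 -0.3 -0.4] q [ 0.46  0.59 -0.54  1.57  0.33  1.07 -1.73] grip 0.0
 turn [ 0.03 -0.16  0.02] shift(now axes) [-0.0817 -0.0001  0.0031] shift(target axes) [-0.0817 -0.0001  0.0033]
```

View pics/s8c.png

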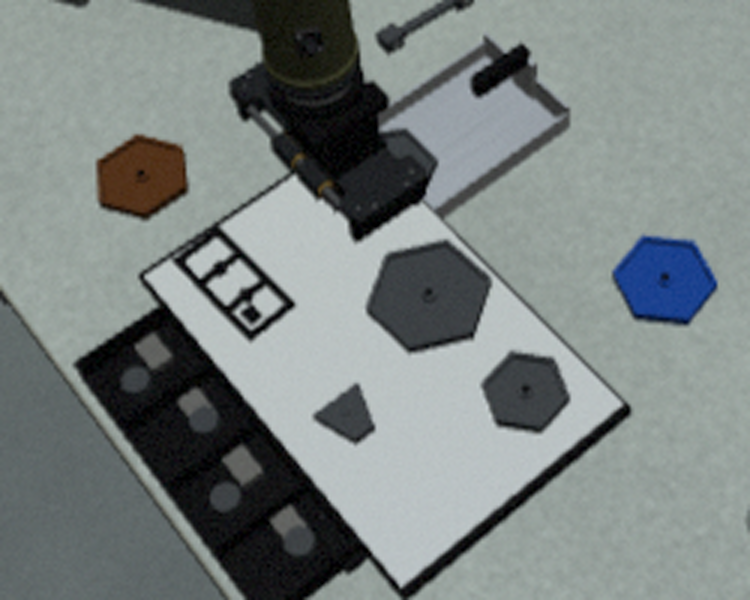

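The base is at (405,160) in the crop, moving squarely over the pad edge into the scoop; the neighbours haven't moved. I'll keep sweeping.

```bash
python3 -m pendant '[[[0,0,0],[-0.01,0,0.0025],1],[[0,0,0],[-0.012,0,0],1],[[0,0,0],[-0.012,0,0],1],[[0,0,0],[-0.012,0,0],1],[[0,0,0],[-0.012,0,0],1],[[0,0,0],[-0.012,0,0],1],[[0,0,0],[-0.011,0,0],1],[[0,0,0],[0,0,0],1]]'
python3 - <<'E'
from h import *
go([.588,-.0685,.0205],0)
grab('wrist','w9');im=grab('scene','s9'); c=im['color'][:,:,::-1]
cv2.imwrite('pics/s9c.png',cv2.resize(c[150:350,150:400],None,fx=3,fy=3,interpolation=cv2.INTER_CUBIC))
E
```

```text
time: 11.42
position: [0.591, -0.0686, 0.021]
tool_rot: [3.141, 0.0, 0.005]
ft_force: [0.4, -0.0, 0.0]
grip_width: 0.0
t 11.43 pos [ 0.591  -0.0686  0.021 ] yaw 0.01 pitch -0.18 F [ 0.4 -0.   0. ] q [ 0.54  0.44 -0.57  1.79  0.28  0.99 -1.71] grip 0.0
 turn [ 0.03 -0.18  0.01] shift(now axes) [-0.003  -0.0001  0.0005] shift(target axes) [-0.003  -0.0001  0.0005]
```

View pics/s9c.png

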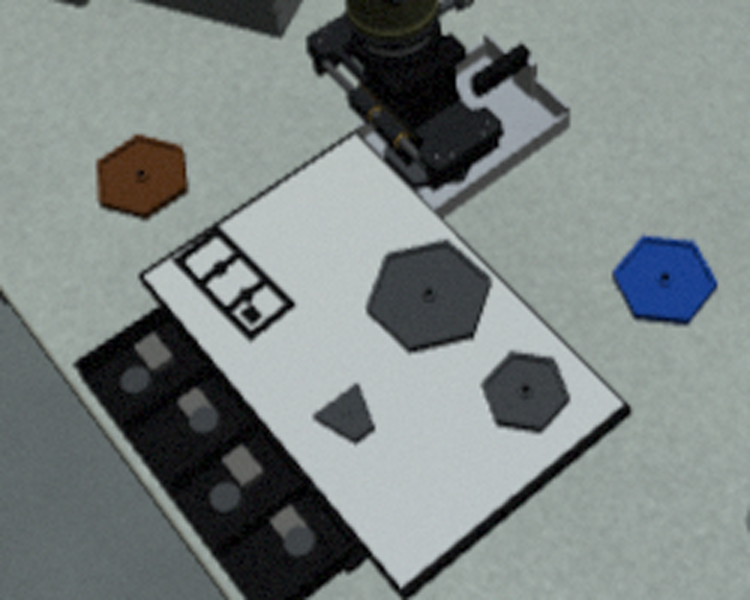

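View pics/w9.png

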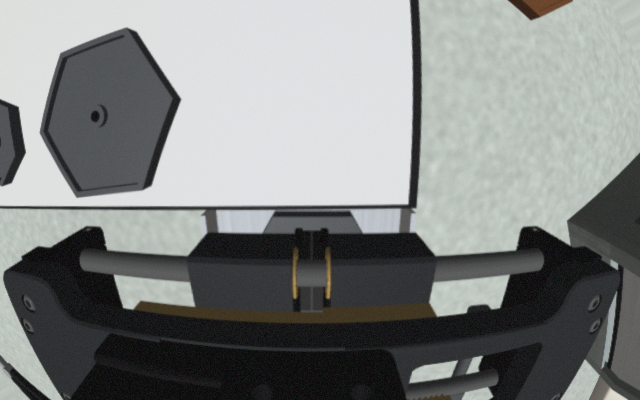

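The base's rear flat shows at (275–350,212), just inside the lip, with the fingertips above it. So it has dropped into the pan. I'll raise the arm and look.

```bash
python3 -m pendant '[[[0,0,0],[0,0,-0.05],1],[[0,0,0],[0,0,-0.055],1],[[0,0,0],[-0.05,0,0],-0.4],[[0,0,0],[-0.057,0,0],-0.4],[[0,0,0],[0,0,0],-0.4]]'
python3 - <<'E'
from h import *
go([.484,-.068,.0385],.3)
grab('wrist','w10')
E
```

```text
time: 12.15
position: [0.4801, -0.0689, 0.1246]
tool_rot: [3.139, -0.001, -0.001]
ft_force: [0.5, -0.3, -0.4]
grip_width: 0.26
t 12.15 pos [ 0.4801 -0.0689  0.1246] yaw -0.03 pitch 0.03 F [ 0.5 -0.3 -0.4] q [ 0.7   0.08 -0.64  1.95  0.06  1.12 -1.53] grip 0.26
 turn [ 0.16  0.03 -0.33] shift(now axes) [ 0.004  -0.0012  0.0861] shift(target axes) [ 0.0039 -0.0009  0.0861]
```

View pics/w10.png

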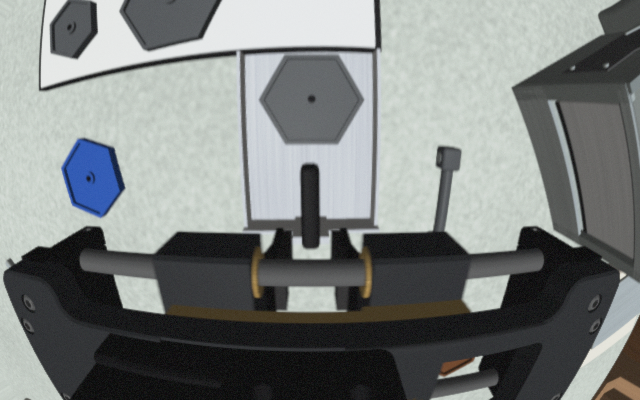

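The base lies flat in the pan at (311,99), centred between the walls with its front flat just inside the lip. I'll regrip the handle and slide the base back by tilting the nose up.

```bash
python3 -m pendant '[[[0,0,-0.3],[0.004,-0.001,0.03],-0.4],[[0,0,0],[0,0,0.036],-0.4],[[0,0,0],[0,0,0.02],-0.4],[[0,0,0],[0,0,0],-0.4]]'
python3 - <<'E'
from h import *
go([.484,-.068,.0385],.3)
E
```

```text
time: 12.7
position: [0.4891, -0.0667, 0.0385]
tool_rot: [-3.139, -0.01, -0.002]
ft_force: [0.4, -0.5, -0.2]
grip_width: 0.683
t 12.7 pos [ 0.4891 -0.0667  0.0385] yaw 0.36 pitch -0.09 F [ 0.4 -0.5 -0.2] q [ 0.66  0.22 -0.63  2.01  0.16  0.95 -1.61] grip 0.683
 turn [-0.12 -0.09  0.06] shift(now axes) [-0.0051  0.0012 -0.0001] shift(target axes) [-0.0051  0.0012 -0.    ]
```

```bash
python3 -m pendant '[[[0,0,0],[-0.005,0.0012,0],-0.4],[[0,0,0],[0,0,0],1],[[0,0,0],[0,0,0],1],[[0,0,0],[0,0,0],1],[[0,0,0],[0,0,0],1],[[0,0,0],[0,0,0],1],[[0,0,0],[0,0,0],1]]' 60
python3 - <<'E'
from h import *
go(None)
grab('wrist','w11')
E
```

```text
time: 13.58
position: [0.4837, -0.0685, 0.0396]
tool_rot: [-3.141, -0.009, -0.005]
ft_force: [0.0, 0.3, 0.3]
grip_width: 0.152
t 13.57 pos [ 0.4837 -0.0685  0.0396] yaw 0.33 pitch -0.19 F [0.  0.3 0.3] q [ 0.67  0.21 -0.63  2.03  0.15  0.95 -1.6 ] grip 0.152
```

View pics/w11.png

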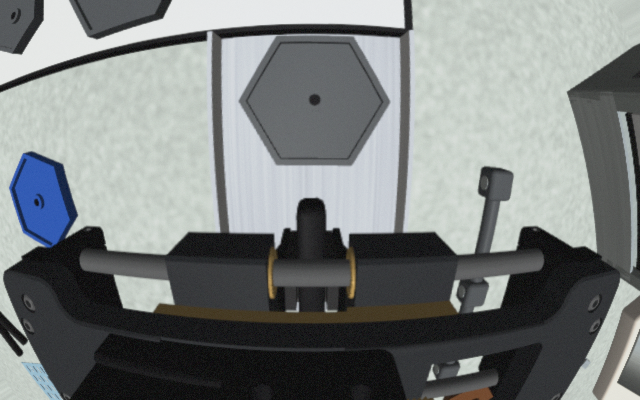

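```bash
python3 -m pendant '[[[0,0,0],[-0.005,0,-0.01],1],[[0,0,0],[-0.01,0,-0.035],1],[[0,0,0],[0,0,-0.035],1],[[0,8,0],[0,0,0],1],[[0,8,0],[0,0,0],1],[[0,6,0],[0,0,0],1],[[0,0,0],[0,0,0],1]]' 60
python3 - <<'E'
from h import *
go([.47,-.0685,.12],0,-22)
grab('wrist','w12')
E
```

```text
time: 14.5
position: [0.4652, -0.069, 0.1181]
tool_rot: [3.084, 0.007, 0.599]
ft_force: [0.9, -0.4, -2.8]
grip_width: 0.153
t 14.5 pos [ 0.4652 -0.069   0.1181] yaw 0.26 pitch -21.97 F [ 0.9 -0.4 -2.8] q [ 0.74 -0.27 -0.54  2.3  -0.32  0.72 -1.16] grip 0.153
 turn [-0.03  0.03  0.24] shift(now axes) [ 0.0052 -0.0005  0.    ] shift(target axes) [ 0.0052 -0.0005  0.    ]
```

View pics/w12.png

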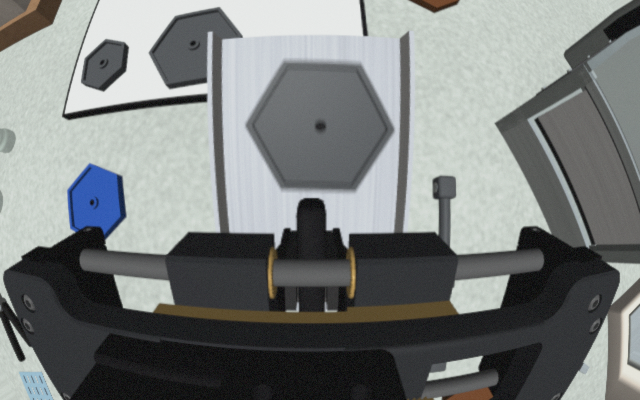

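```bash
python3 -m pendant '[[[0,0,0],[0,0,0],1],[[0,-6,0],[0,0,0],1],[[0,-6,0],[0,0,0],1],[[0,-5,0],[0,0,0],1],[[0,0,0],[0,0,0],1]]' 60
python3 - <<'E'
from h import *
B=np.array([.511,-.331]); bx=np.array([np.cos(np.radians(-59)),np.sin(np.radians(-59))])
for lip in [-.06,-.02,.045]:
    tcp=B+bx*(lip-.121); print(lip,tcp,np.hypot(*tcp))
go([*(B+bx*(-.06-.121)),.12],-59,0)
grab('wrist','w13')
E
```

```text
time: 15.18
position: [0.4713, -0.0681, 0.12]
tool_rot: [-3.135, -0.011, -0.145]
ft_force: [0.1, 0.7, -2.8]
grip_width: 0.155
-0.06 [ 0.41777811 -0.17585272] 0.45327996483658956
-0.02 [ 0.43837963 -0.21013941] 0.48614326401501734
0.045 [ 0.47185711 -0.26585529] 0.5415977856423174
t 15.18 pos [ 0.4713 -0.0681  0.12  ] yaw 0.38 pitch -5.30 F [ 0.1  0.7 -2.8] q [ 0.79 -0.02 -0.68  2.05 -0.03  1.01 -1.44] grip 0.155
 turn [-2.91 -4.72 59.35] shift(now axes) [-0.054   0.1074 -0.0053] shift(target axes) [0.0648 0.1014 0.    ]
```

View pics/w13.png

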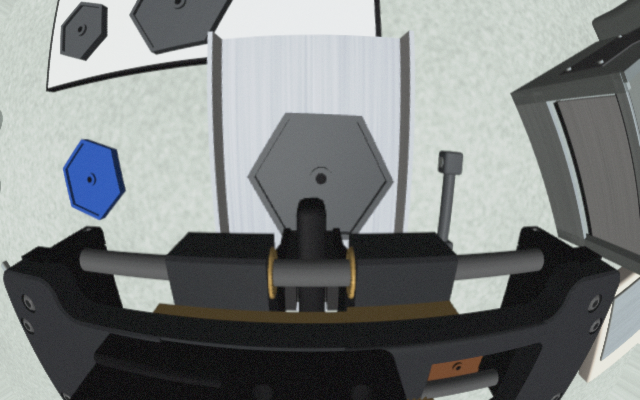

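```bash
python3 -m pendant '[[[0,-5.2,0],[0,0,0],1],[[0,0,9.9],[0,0,0],1],[[0,0,9.9],[0,0,0],1],[[0,0,9.9],[0,0,0],1],[[0,0,9.9],[0,0,0],1],[[0,0,9.9],[0,0,0],1],[[0,0,9.9],[0,0,0],1],[[0,0,0],[0,0,0],1]]' 60
python3 - <<'E'
from h import *
B=np.array([.511,-.331]); bx=np.array([np.cos(np.radians(-59)),np.sin(np.radians(-59))])
go([*(B+bx*(-.05-.121)),.102],-59,0)
E
```

```text
time: 16.23
position: [0.4681, -0.0688, 0.1195]
tool_rot: [-2.734, 1.547, -0.001]
ft_force: [0.2, 0.3, -3.5]
grip_width: 0.153
t 16.23 pos [ 0.4681 -0.0688  0.1195] yaw -59.00 pitch -0.04 F [ 0.2  0.3 -3.5] q [ 0.74  0.06 -0.66  1.99  0.04  1.11 -2.54] grip 0.153
 turn [-0.03 -0.04  0.  ] shift(now axes) [0.0758 0.0983 0.0175] shift(target axes) [0.0758 0.0983 0.0175]
```

```bash
python3 -m pendant '[[[0,0,0],[0.019,0.0246,0.004],1],[[0,0,0],[0.019,0.0246,0.004],1],[[0,0,0],[0.019,0.0246,0.005],1],[[0,0,0],[0.019,0.0246,0.005],1],[[0,0,0],[0,0,0],1]]' 60
python3 - <<'E'
from h import *
B=np.array([.511,-.331]); bx=np.array([np.cos(np.radians(-59)),np.sin(np.radians(-59))])
go([*(B+bx*(-.05-.121)),.102],-59,0)
im=grab('wrist','w14'); im=grab('scene','s14');c=im['color'][:,:,::-1]
cv2.imwrite('pics/s14c.png',cv2.resize(c[30:230,90:390],None,fx=2.6,fy=2.6,interpolation=cv2.INTER_CUBIC))
E
```

```text
time: 16.85
position: [0.4214, -0.187, 0.1011]
tool_rot: [2.731, -1.551, -0.001]
ft_force: [0.5, 0.2, -2.9]
grip_width: 0.154
t 16.85 pos [ 0.4214 -0.187   0.1011] yaw -59.18 pitch -0.01 F [ 0.5  0.2 -2.9] q [ 0.89  0.05 -0.53  2.03  0.03  1.07 -2.26] grip 0.154
 turn [ 0.05 -0.01 -0.18] shift(now axes) [-0.0014 -0.0026 -0.0009] shift(target axes) [-0.0014 -0.0026 -0.0009]
```

View pics/w14.png

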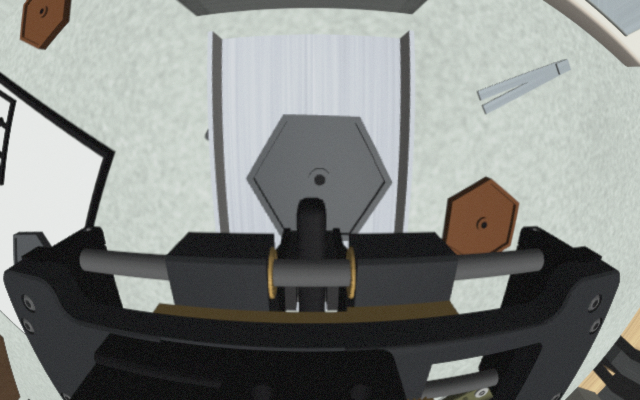

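View pics/s14c.png

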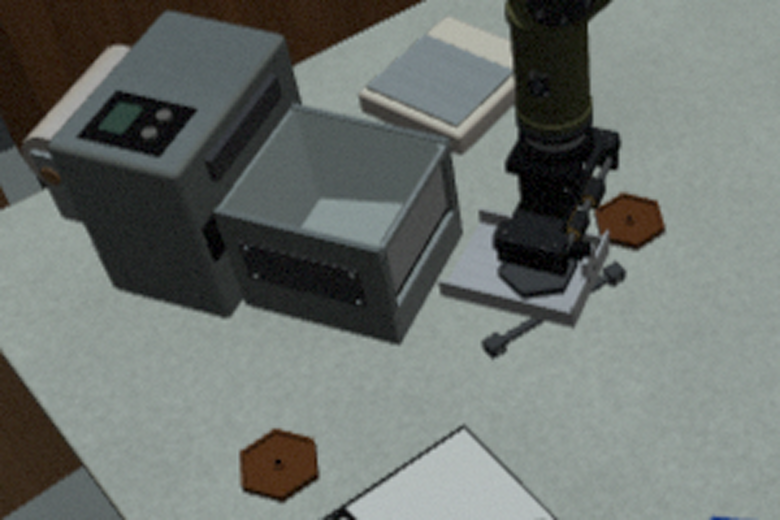

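```bash
python3 -m pendant '[[[0,0,0],[0.008,-0.0026,-0.003],1],[[0,0,0],[0.014,0,0],1],[[0,0,0],[0.014,0,0],1],[[0,0,0],[0.012,0,0],1],[[0,0,0],[0,0,0],1]]' 60
python3 - <<'E'
from h import *
B=np.array([.511,-.331]); bx=np.array([np.cos(np.radians(-59)),np.sin(np.radians(-59))])
go([*(B+bx*(.045-.121)),.104],-59,0)
im=grab('wrist','w15'); im=grab('scene','s15');c=im['color'][:,:,::-1]
cv2.imwrite('pics/s15c.png',cv2.resize(c[50:190,140:320],None,fx=4.2,fy=4.2,interpolation=cv2.INTER_CUBIC))
E
```

```text
time: 17.58
position: [0.4502, -0.2248, 0.1042]
tool_rot: [-2.732, 1.55, 0.002]
ft_force: [-0.0, -0.5, -3.6]
grip_width: 0.156
t 17.57 pos [ 0.4502 -0.2248  0.1042] yaw -59.14 pitch 0.08 F [-0.  -0.5 -3.6] q [ 0.89  0.14 -0.51  1.94  0.07  1.09 -2.25] grip 0.156
 turn [-0.02  0.08 -0.14] shift(now axes) [0.0464 0.0025 0.0002] shift(target axes) [0.0463 0.0026 0.0002]
```

View pics/w15.png

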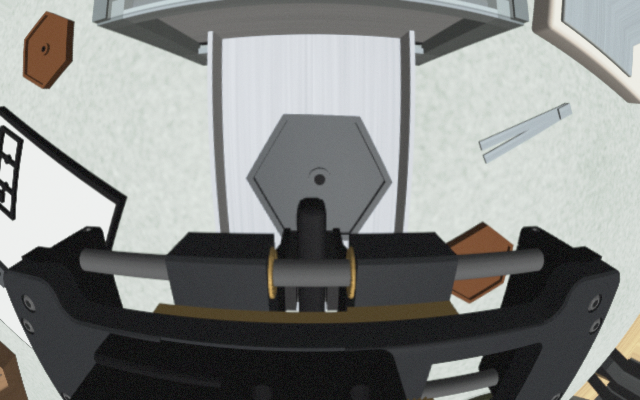

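View pics/s15c.png

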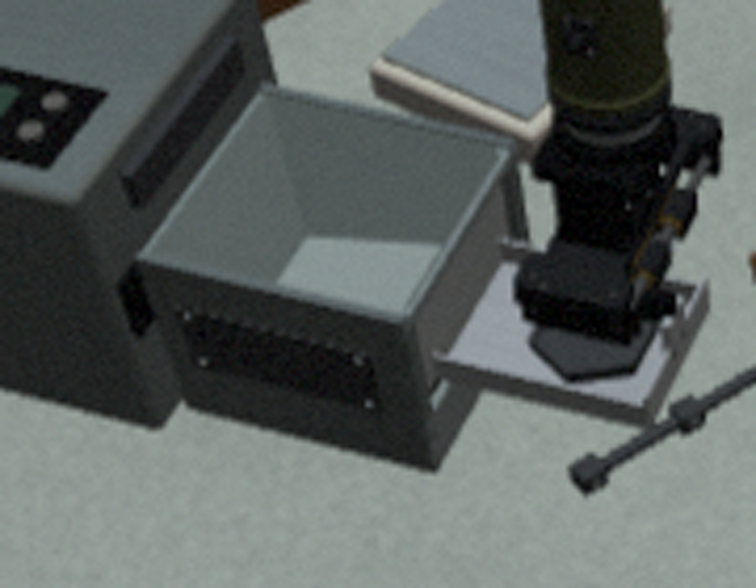

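The lip is at the opening. In the wrist view the sill ends are at (200,48) and (420,48), so the scoop at 211–413 is centred. I'll push the flap in.

```bash
python3 -m pendant '[[[0,0,0],[0.01,0,0],1],[[0,0,0],[0.012,0,0],1],[[0,0,0],[0.012,0,0],1],[[0,0,0],[0.012,0,0],1],[[0,0,0],[0,0,0],1]]' 60
python3 - <<'E'
from h import *
B=np.array([.511,-.331]); bx=np.array([np.cos(np.radians(-59)),np.sin(np.radians(-59))])
go([*(B+bx*(.045-.121)),.104],-59,0)
im=grab('wrist','w16'); im=grab('scene','s16');c=im['color'][:,:,::-1]
cv2.imwrite('pics/s16c.png',cv2.resize(c[50:190,140:320],None,fx=4.2,fy=4.2,interpolation=cv2.INTER_CUBIC))
E
```

```text
time: 18.3
position: [0.4737, -0.265, 0.104]
tool_rot: [-2.732, 1.551, 0.0]
ft_force: [-1.1, 0.8, -5.2]
grip_width: 0.158
t 18.3 pos [ 0.4737 -0.265   0.104 ] yaw -59.15 pitch 0.01 F [-1.1  0.8 -5.2] q [ 0.9   0.22 -0.49  1.85  0.12  1.1  -2.23] grip 0.158
 turn [ 0.    0.01 -0.15] shift(now axes) [-0.0002  0.0021  0.    ] shift(target axes) [-0.0002  0.0021  0.    ]
```

View pics/w16.png

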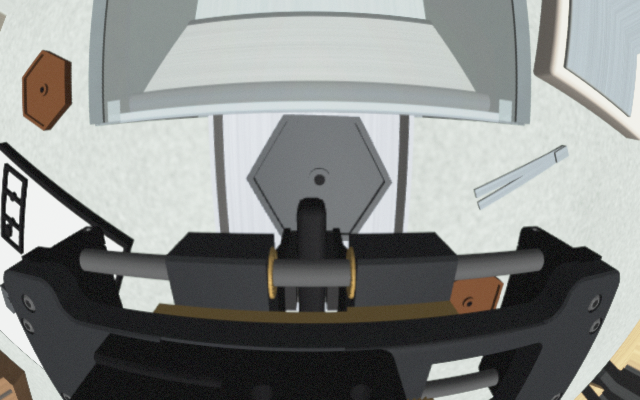

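View pics/s16c.png

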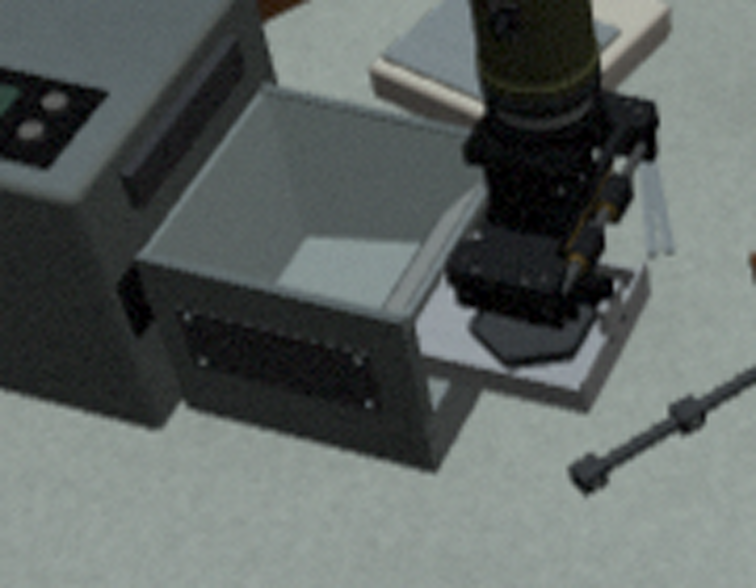

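```bash
cat >> h.py <<'E'
def lip():
    s=monitor.get_state(); R=Rot.from_rotvec(s['tool_rot']); L=s['position']+R.apply([.121,0,.0395])
    B=np.array([.511,-.331]); bx=np.array([np.cos(np.radians(-59)),np.sin(np.radians(-59))]); by=np.array([-bx[1],bx[0]])
    d=L[:2]-B; print('lip in bagger x %.4f y %.4f z %.4f'%(d@bx,d@by,L[2]))
    # shift for target lip
    return s,R,L
E
python3 -m pendant '[[[0,-6.5,0],[0.0054,0,-0.0134],1],[[0,-6.5,0],[0.0054,0,-0.0134],1],[[0,0,0],[0,0,0],1]]' 60
python3 - <<'E'
from h import *
go(None); lip()
E
```

```text
time: 18.77
position: [0.4805, -0.277, 0.1301]
tool_rot: [-2.622, 1.491, 0.296]
ft_force: [-1.1, 0.8, -5.4]
grip_width: 0.157
t 18.77 pos [ 0.4805 -0.277   0.1301] yaw -59.25 pitch 12.89 F [-1.1  0.8 -5.4] q [ 0.92  0.38 -0.47  1.62  0.05  1.37 -2.15] grip 0.157
lip in bagger x 0.0471 y 0.0012 z 0.0646
```

```bash
python3 -m pendant '[[[0,-6.5,0],[0.005,0,-0.0134],1],[[0,-6.5,0],[0.005,0,-0.0134],1],[[0,-6.5,0],[0.005,0,-0.0134],1],[[0,0,0],[0,0,0],1],[[0,0,0],[0,0,0],1]]' 60
python3 - <<'E'
from h import *
go(None); lip()
im=grab('wrist','w17'); im=grab('scene','s17');c=im['color'][:,:,::-1]
cv2.imwrite('pics/s17c.png',cv2.resize(c[50:190,140:320],None,fx=4.2,fy=4.2,interpolation=cv2.INTER_CUBIC))
E
```

```text
time: 19.4
position: [0.4939, -0.2969, 0.1632]
tool_rot: [-2.419, 1.369, 0.702]
ft_force: [-0.3, 0.6, -4.4]
grip_width: 0.162
t 19.4 pos [ 0.4939 -0.2969  0.1632] yaw -59.03 pitch 32.34 F [-0.3  0.6 -4.4] q [ 0.91  0.65 -0.45  1.26 -0.02  1.77 -2.12] grip 0.162
lip in bagger x 0.0431 y 0.0029 z 0.0651
```

View pics/w17.png

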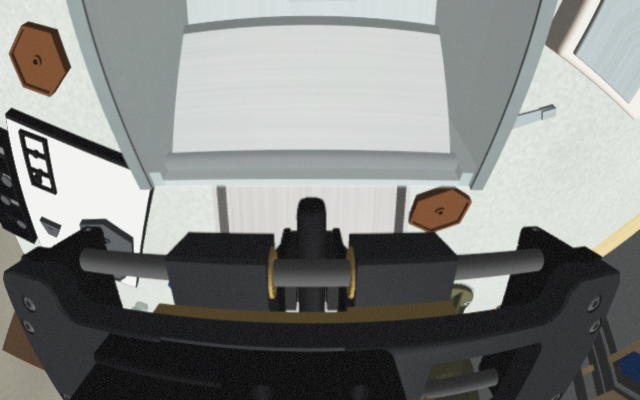

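View pics/s17c.png

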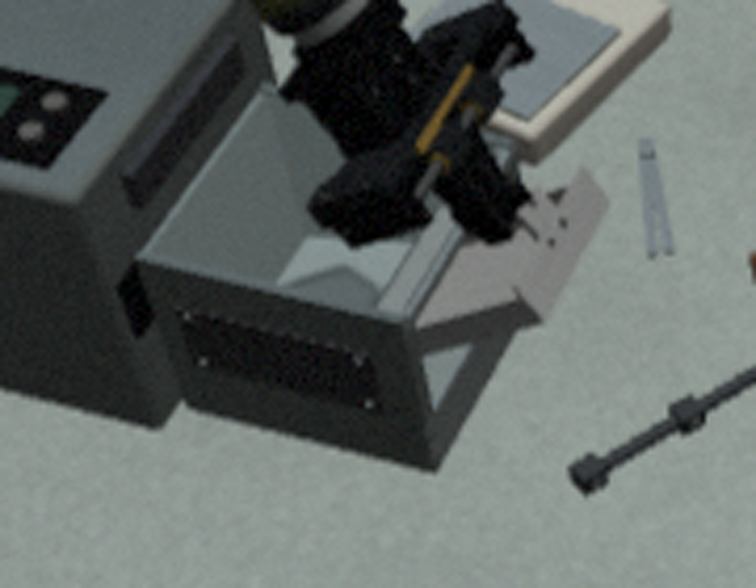

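The pan is empty in the wrist view and the base shows inside the hopper at (340,285). I'll wait briefly and look again before withdrawing.

```bash
python3 -m pendant '[[[0,0,0],[0,0,0],1],[[0,0,0],[0,0,0],1],[[0,0,0],[0,0,0],1],[[0,0,0],[0,0,0],1]]' 60
python3 - <<'E'
from h import *
im=grab('wrist','w18'); im=grab('scene','s18');c=im['color'][:,:,::-1]
cv2.imwrite('pics/s18c.png',cv2.resize(c[80:150,170:260],None,fx=8,fy=8,interpolation=cv2.INTER_CUBIC))
E
```

```text
time: 20.0
position: [0.4941, -0.2975, 0.1637]
tool_rot: [-2.416, 1.368, 0.704]
ft_force: [-0.0, 2.9, -3.6]
grip_width: 0.155
```

View pics/w18.png

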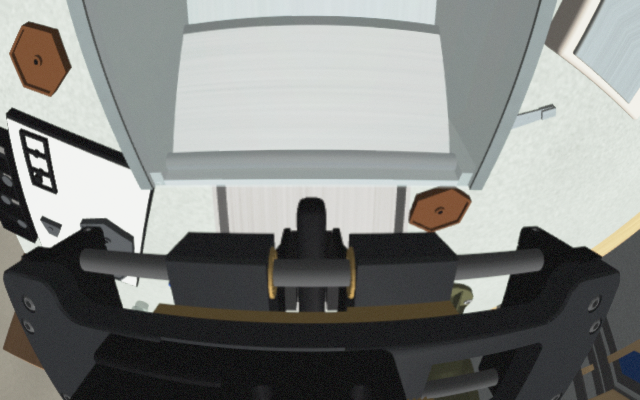

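View pics/s18c.png

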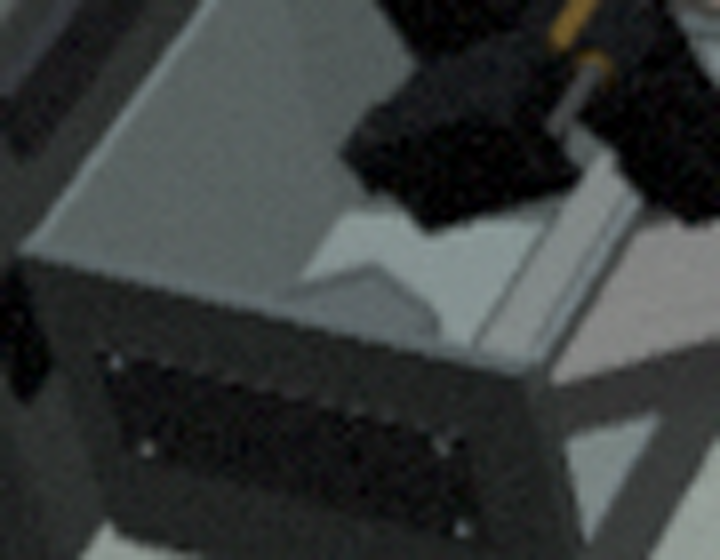

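```bash
python3 - <<'E'
from h import *
im=load('s18')
B=np.array([.511,-.331]); bx=np.array([np.cos(np.radians(-59)),np.sin(np.radians(-59))]); by=np.array([-bx[1],bx[0]])
def f(u,v,z):
    p=pt(im,170+u/8,80+v/8,z=z); d=p[:2]-B; return (d@bx).round(3),(d@by).round(3)
for z in [.03,.05,.07]: print(z,'farcorner',f(375,265,z),'right',f(440,320,z),'left',f(290,297,z))
for n,u,v,z in [('flap lower edge near',480,348,.08),('flaplow far',590,160,.08),('chute back seam R',300,275,.02),('chute back seam L',345,215,.02)]: print(n,f(u,v,z))
E
cp pics/t1.png /dev/null
python3 - <<'E'
from h import *
im=grab('top','t18');c=im['color'][:,:,::-1]
cv2.imwrite('pics/t18c.png',cv2.resize(c[120:260,410:570],None,fx=4.5,fy=4.2,interpolation=cv2.INTER_CUBIC))
E
```

```text
0.03 farcorner (np.float64(0.15), np.float64(-0.042)) right (np.float64(0.112), np.float64(-0.022)) left (np.float64(0.174), np.float64(-0.015))
0.05 farcorner (np.float64(0.137), np.float64(-0.024)) right (np.float64(0.1), np.float64(-0.005)) left (np.float64(0.161), np.float64(0.002))
0.07 farcorner (np.float64(0.125), np.float64(-0.007)) right (np.float64(0.088), np.float64(0.012)) left (np.float64(0.148), np.float64(0.019))
flap lower edge near (np.float64(0.061), np.float64(0.029))
flaplow far (np.float64(0.064), np.float64(-0.076))
chute back seam R (np.float64(0.182), np.float64(-0.036))
chute back seam L (np.float64(0.181), np.float64(-0.073))
```

View pics/t18c.png

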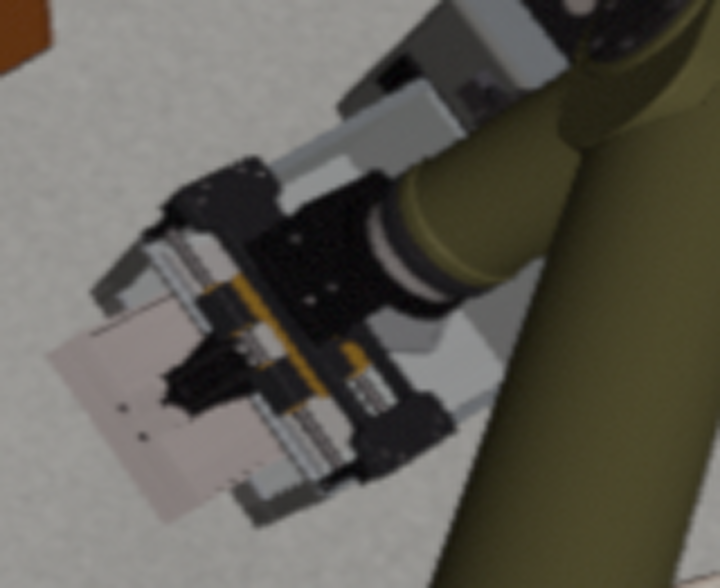

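The base lies wholly on the chute: its rear edge is at hopper x of about 0.10, against the lip at 0.045 and the flap edge at 0.06. I'll withdraw horizontally.

Run:
```python
from h import *
bx=np.array([np.cos(np.radians(-59)),np.sin(np.radians(-59)),0])
s=monitor.get_state(); p=np.array(s['position'])
go(p-.085*bx+[0,0,.002],-59,32)
```

```text
t 20.15 pos [ 0.4941 -0.2977  0.1634] yaw -59.06 pitch 32.51 F [-1.3  2.1 -3.5] q [ 0.91  0.66 -0.45  1.26 -0.02  1.77 -2.12] grip 0.156
 turn [-0.05  0.51 -0.05] shift(now axes) [-0.0728  0.0001  0.044 ] shift(target axes) [-0.0731 -0.      0.0433]
```

```bash
python3 -m pendant '[[[0,0,0],[-0.0120,0,0.007],1],[[0,0,0],[-0.0122,0,0.0074],1],[[0,0,0],[-0.0122,0,0.0074],1],[[0,0,0],[-0.0122,0,0.0074],1],[[0,0,0],[-0.0122,0,0.0074],1],[[0,0,0],[-0.0122,0,0.0074],1],[[0,0,0],[0,0,0],1]]' 60
python3 - <<'E'
from h import *
go(None); lip()
im=grab('wrist','w19'); im=grab('scene','s19');c=im['color'][:,:,::-1]
cv2.imwrite('pics/s19c.png',cv2.resize(c[50:190,140:320],None,fx=4.2,fy=4.2,interpolation=cv2.INTER_CUBIC))
E
```

```text
time: 21.02
position: [0.4503, -0.2244, 0.1659]
tool_rot: [-2.417, 1.369, 0.703]
ft_force: [0.8, 0.0, -1.3]
grip_width: 0.156
t 21.02 pos [ 0.4503 -0.2244  0.1659] yaw -59.04 pitch 32.42 F [ 0.8  0.  -1.3] q [ 0.94  0.5  -0.48  1.5  -0.08  1.68 -2.14] grip 0.156
lip in bagger x -0.0417 y 0.0028 z 0.0677
```

View pics/s19c.png

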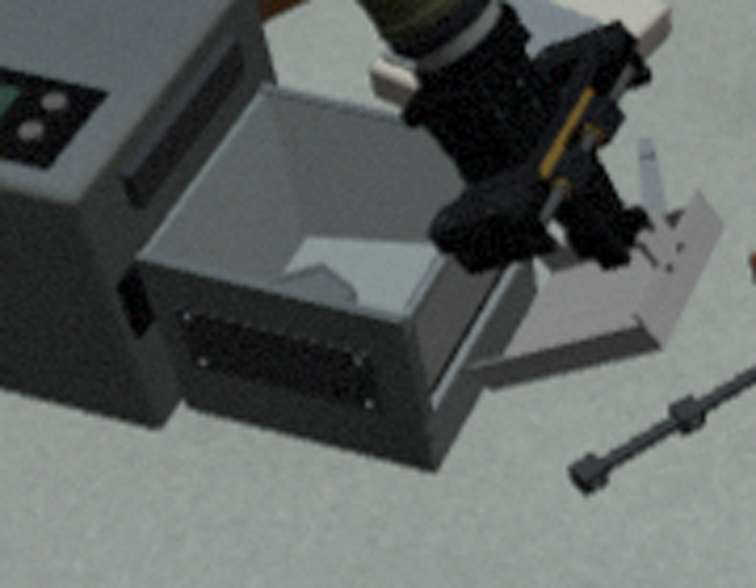

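View pics/w19.png

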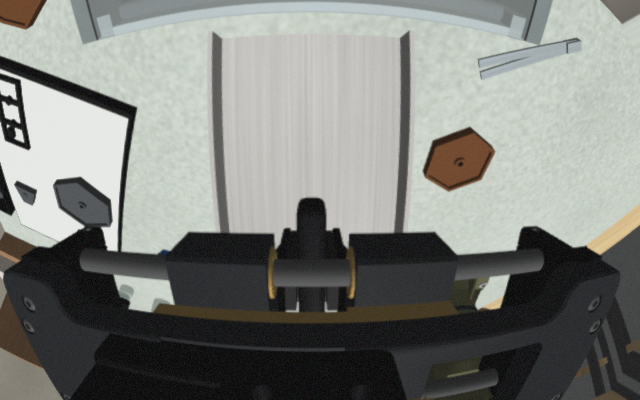

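```bash
python3 -m pendant '[[[0,0,0],[-0.0338,0,0.0215],1],[[0,8.1,0],[0,0,0],1],[[0,8.1,0],[0,0,0],1],[[0,8.1,0],[0,0,0],1],[[0,8.1,0],[0,0,0],1],[[0,0,0],[0,0,0],1]]' 60
python3 - <<'E'
from h import *
go([.45,0,.07],-12,0); lip()
E
```

```text
time: 21.88
position: [0.4291, -0.1887, 0.1664]
tool_rot: [2.735, -1.545, -0.001]
ft_force: [0.0, 0.7, -2.2]
grip_width: 0.153
t 21.88 pos [ 0.4291 -0.1887  0.1664] yaw -58.92 pitch 0.02 F [ 0.   0.7 -2.2] q [ 0.92 -0.01 -0.56  1.94 -0.    1.21 -2.23] grip 0.153
 turn [ 4.000e-02  4.000e-02 -4.692e+01] shift(now axes) [-0.1508 -0.1154  0.0964] shift(target axes) [-0.0188 -0.1889  0.0964]
lip in bagger x -0.0431 y 0.0032 z 0.1269
```

```bash
python3 -m pendant '[[[0,0,-9.4],[0,0,0],1],[[0,0,-9.4],[0,0,0],1],[[0,0,-9.4],[0,0,0],1],[[0,0,-9.4],[0,0,0],1],[[0,0,-9.3],[-0.004,-0.047,0],1],[[0,0,0],[-0.005,-0.047,0.02],1],[[0,0,0],[-0.005,-0.047,0.03],1],[[0,0,0],[-0.005,-0.047,0.03],1]]' 60
python3 -m pendant '[[[0,0,0],[0,0,0],1]]'
python3 - <<'E'
from h import *
go([.45,0,.042],-12,0)
grab('wrist','w20')
E
```

```text
time: 22.88
position: [0.4594, -0.0036, 0.0853]
tool_rot: [-3.12, 0.337, 0.003]
ft_force: [1.2, 0.4, -3.2]
grip_width: 0.153
time: 23.0
position: [0.4571, -0.0003, 0.0838]
tool_rot: [-3.119, 0.324, 0.012]
ft_force: [-0.7, -1.7, -2.7]
grip_width: 0.153
t 23.0 pos [ 4.571e-01 -3.000e-04  8.380e-02] yaw -11.86 pitch 0.47 F [-0.7 -1.7 -2.7] q [ 0.7   0.09 -0.77  2.05  0.06  1.04 -1.88] grip 0.153
 turn [-0.3   0.47  0.13] shift(now axes) [-0.0066  0.0014  0.0419] shift(target axes) [-0.007   0.0012  0.0418]
```

View pics/w20.png

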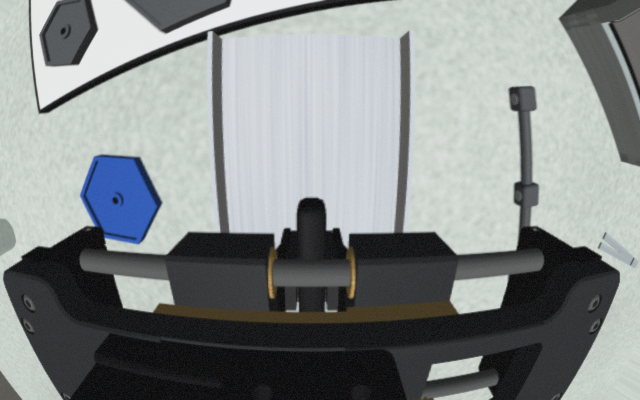

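```bash
python3 -m pendant '[[[0,0,0],[-0.007,0,0],1],[[0,0,0],[-0.006,0.001,0.02],1],[[0,0,0],[0,0,0.018],1],[[0,0,0],[0,0,0],1],[[0,0,0],[0,0,0],1]]' 60
python3 - <<'E'
from h import *
go([.445,0,.0396],-12,0)
E
```

```text
time: 23.68
position: [0.446, -0.0032, 0.0488]
tool_rot: [-3.122, 0.336, -0.0]
ft_force: [-0.1, -0.7, -2.3]
grip_width: 0.155
t 23.68 pos [ 0.446  -0.0032  0.0488] yaw -12.28 pitch -0.01 F [-0.1 -0.7 -2.3] q [ 0.69  0.11 -0.77  2.11  0.09  0.95 -1.91] grip 0.155
 turn [-0.07 -0.01 -0.28] shift(now axes) [-0.0017 -0.0029  0.0092] shift(target axes) [-0.0017 -0.0029  0.0092]
```

```bash
python3 -m pendant '[[[0,0,0],[0,0,0.006],1],[[0,0,0],[0,0,0.0025],1],[[0,0,0],[0,0,0],1],[[0,0,0],[0,0,0],1]]' 60
python3 -m pendant '[[[0,0,0],[0,0,0.001],1],[[0,0,0],[0,0,0],1]]'
python3 - <<'E'
from h import *
go([.445,0,.0396],-12,0)
E
```

```text
time: 24.18
position: [0.4454, -0.0024, 0.0396]
tool_rot: [-3.123, 0.333, 0.001]
ft_force: [-1.3, -0.7, 2.0]
grip_width: 0.154
time: 24.42
position: [0.4455, -0.0024, 0.0396]
tool_rot: [-3.124, 0.333, 0.002]
ft_force: [-5.7, -0.6, 12.5]
grip_width: 0.153
t 24.43 pos [ 0.4455 -0.0024  0.0396] yaw -12.18 pitch 0.07 F [-5.7 -0.6 12.5] q [ 0.69  0.13 -0.77  2.12  0.11  0.94 -1.92] grip 0.153
 turn [-0.01  0.07 -0.18] shift(now axes) [-0.001  -0.0023 -0.    ] shift(target axes) [-0.001  -0.0023 -0.    ]
```

On the table at the same height as before. I'll relieve 1 mm, release and rise clear.

```bash
python3 -m pendant '[[[0,0,0],[0,0,-0.001],1],[[0,0,0],[0,0,0],-0.4],[[0,0,0],[0,0,0],-0.4],[[0,0,0],[0,0,0],-0.4],[[0,0,0],[0,0,0],-0.4],[[0,0,0],[0,0,-0.03],-0.4],[[0,0,0],[0,0,-0.05],-0.4],[[0,0,0],[0,0,-0.06],-0.4]]'
python3 -m pendant '[[[0,0,0],[0,0.06,-0.03],-0.4],[[0,0,0],[0,0.06,-0.03],-0.4],[[0,0,0],[0,0.06,0],-0.4],[[0,0,0],[0,0,0],-0.4]]'
python3 - <<'E'
from h import *
go(None)
im=grab('scene','s21'); grab('top','t21')
c=im['color'][:,:,::-1]; cv2.imwrite('pics/s21c.png',cv2.resize(c[50:250,130:390],None,fx=3,fy=3,interpolation=cv2.INTER_CUBIC))
E
```

```text
time: 25.42
position: [0.4444, -0.0024, 0.1801]
tool_rot: [-3.122, 0.333, 0.005]
ft_force: [0.9, -1.1, 0.7]
grip_width: 0.69
time: 25.92
position: [0.4074, -0.1753, 0.235]
tool_rot: [-3.122, 0.347, 0.002]
ft_force: [0.5, 0.4, -0.6]
grip_width: 0.7
t 25.93 pos [ 0.4074 -0.1753  0.235 ] yaw -12.70 pitch 0.07 F [ 0.5  0.4 -0.6] q [ 0.91 -0.12 -0.52  1.89 -0.06  1.35 -1.38] grip 0.7
```

View pics/s21c.png

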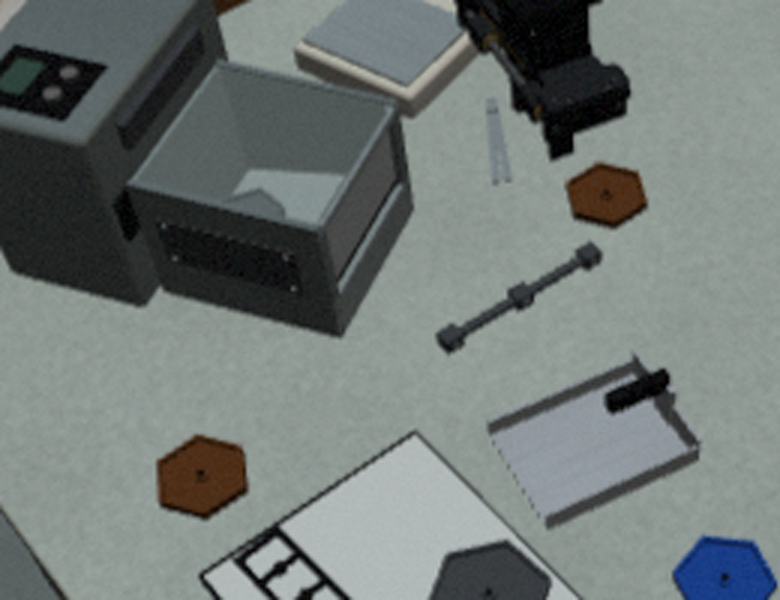

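View pics/t21.png

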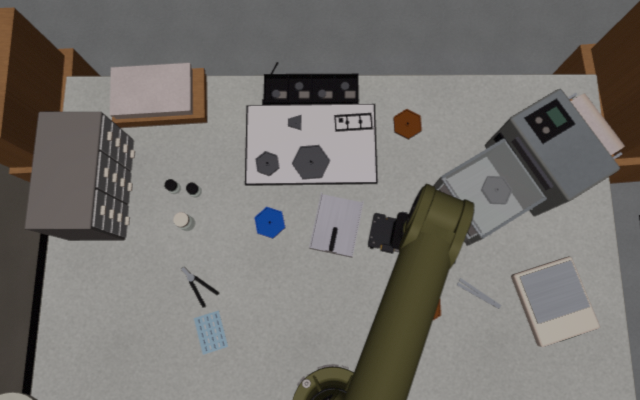

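In the top view the base is inside the hopper at (497,190) with the flap shut, and the scoop stands level at (336,225). The small base (267,163), large base (311,161), trapezoid and runner are where they were, so I'll hand in.

```bash
python3 -c "
from bench import order
print(order.close_job())"
```

```text
the job is handed in; nothing more can be done
None
```

The 80 mm base is in the bagging machine's hopper, and I handed the job in at about 26 s of the 72 s allowed. I picked the right-hand hexagon, which measured 82 mm against 66 and 98 mm for the other two.

I set the scoop's lip against the pad's front edge and swept the base in with the shut fingers. After that I pushed the flap in with the scoop's open end, tipped to about 32° with the flap resting on the scoop, and withdrew. The scoop is back on the table near where it started.

- **Final pictures:** the base is wholly inside the hopper, the flap is shut and the scoop is level. The other two bases and the bystanders I could see sit where they did, and the robot is touching nothing. In the final top view the arm covers the stand arm and most of the near brown hexagon, but the scene view shows both.
- **Off plan:** the sweep left the base only about 5 mm inside the lip. I fixed that by tilting the held scoop nose-up so the base slid back. The highest force I read was about 14 N, when setting the scoop down.

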